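# Square the riser plates and set the vase on show

### The arm

A 6-joint arm with a two-finger parallel gripper is mounted at the origin on the work surface. World frame = base frame: x ahead of the robot, y to its left, z up, the work surface at z = 0. Lengths are in m, angles in rad, forces in N, time in s.
With the tool pointing down it reaches from about 0.4 to 0.825 m from the base axis. Payload 7 kg.
Tool frame: the origin (TCP) lies between the finger pads; the fingertips stand 25 mm ahead of it and the grasp point (between the pads) lies 6 mm ahead of it (arm.tip_extent is the z of the fingertips in the tool frame, in m); z points along the fingers, x is the direction in which the jaws open and shut, and the axes are right-handed (so a half turn about z gives the same grasp; the last joint's range is limited). The gripper opens to 88 mm and grips with 3 to 60 N. Pads are 19 mm wide; open, the fingers measure 130 mm over their backs; the gripper's body (78 mm by 193 mm) begins 47 mm behind the grasp point.
Start: joints at [1.507, 0.359, 0.012, 0, -1.224, -0.288], TCP at [0.233, 0.634, 0.252] pointing down, gripper open.
Joint ranges: [-3.07, 3.07], [-1.43, 2.12], [-1.02, 1.25], [-3.03, 1.67], [-3.05, -0], [-3.03, 3.03]. Speed limits (rad/s): [2.39, 2.39, 3.01, 3.14, 3.14, 3.14].

### API

Orientations are given as [roll, pitch, yaw] about the fixed x, y, z axes, in that order (R = Rz(yaw) Ry(pitch) Rx(roll)).
In Python, from station import monitor, grab_frame, job_done, arm gives the robot as it stands.
- The arm moves only by the shell command python3 -m jog 'ROWS' [FORCE]. ROWS is JSON, a list that holds one entry, the list of rows, each a list of 7 numbers: the shift along the world's x, y, z in m, then the turn, a rotation vector about the world's x, y, z in rad, then the opening, from 0 (shut) to 1 (fully open). In form: [[[dx, dy, dz, ax, ay, az, claw], ...]]. A call has 1 to 20 rows; each row shifts and turns the commanded pose from where the row before left it; what a row does not reach is not made up. A row lasts 1/8 s, in which the tool goes at most 62.5 mm and 10.7 degrees, less where a joint would pass 70% of its speed; a pose out of reach is approached as far as the arm can. A call is refused whole if a number of a shift passes 0.0625 or a number of a turn 0.188, either way. A call with a gripper value outside its range is refused whole. The fingers move at their own pace and stop on an object; FORCE is the grip in N (left out, the last holds). Time passes only in rows, so rows that do not move let the fingers close. It gives the time, the measured TCP pose, the force and the opening at its end, in the units of the state.
- monitor.get_state(): the state, without advancing time (a new reading comes with each control period).
- grab_frame(name): name is "scene" or "top" or "wrist"; returns a dict with "pixels" (420x560x3 uint8, red, green, blue), "K" (3x3 intrinsics, pixels), "view" (4x4, takes a point from world to camera coordinates); the wrist camera has in their place "hand_eye" (4x4, takes a point from camera to tool coordinates, whose origin is the TCP and whose axes are the tool frame's). Camera axes: x right, y down, z forward; pixel columns grow to the right and rows downward; lengths in m; the calibration is good to about 2 mm. The wrist camera is an equidistant fisheye: a pixel r from the principal point sees the ray r / f radians off the axis. A picture is of the moment at which its call begins: read the wrist's pose just before it. There is no depth.
- job_done(): hands the job in, once; it reports no verdict.
The state is a dict: "t": time; "q": joint angles; "qd": joint speeds; "joint_efforts": joint torques, N m; "eef_pos": TCP position; "ee_rot": TCP orientation; "force": force on the tool from outside, world axes, zero at the start; "moment": the same for the moment, N m; "width": finger opening in m.
Only numpy, scipy, OpenCV 4.12 (cv2) and the standard library are available. Lean on these libraries where they do the work, as an engineer would, in place of code of your own. Each camera call takes 0.05 s, during which the arm holds its last target.

### The job

The four wooden riser plates lie askew on the display stand: tap the stack into the corner of the stand's two rails until all the plates' edges are flush with one another and against both rails. Then stand the slim brass vase upright in the brass ring on the top plate, setting it down gently, without spoiling the squared stack, and let go of it. Do not tip the vase over, and leave the other things on the counter where they are.

Things in the scene. Friction and masses are not known exactly. Their poses are not given: they have to be found in the camera images.
- stand: Fixed black stand: base board 8 mm thick with two steel rails 10 mm wide, tops 40 mm above the counter. Origin at counter level under the centre of the squared stack, z up. Rails on its +x side (inner face at x = 55 mm) and +y side (inner face at y = 45 mm); -x and -y sides open; the board reaches to x = -90, y = -80 mm, the rails to x = -45, y = -35. Home plates are centred over the origin, sides along its axes.
- plate_low: Flat lacquered wooden plate, 110 (x) x 90 (y) x 8 mm, about 55 g. Origin at the centre of its underside, z up. The lowest of the four, lying on the stand's base board (underside 8 mm above the counter). All plates are loose, slide on one another, and start with centres 6 to 22 mm short of home along both stand axes, turned up to 0.1 rad from its axes. Taps near an edge's ends turn a plate; mid-edge taps shift it.
- plate_second: Flat lacquered wooden plate, 110 (x) x 90 (y) x 8 mm, about 55 g. Origin at the centre of its underside, z up. Second from below, underside 16 mm above the counter.
- plate_third: Flat lacquered wooden plate, 110 (x) x 90 (y) x 8 mm, about 55 g. Origin at the centre of its underside, z up. Third from below, underside 24 mm above the counter.
- plate_top: The top plate: as the others (110 x 90 x 8 mm, underside 32 mm above the counter, origin at the centre of its underside) but with a brass ring fixed at the centre of its upper face: outer diameter 68 mm, inner diameter 60 mm, 7 mm high. About 70 g.
- vase: Slim straight open-topped brass vase standing on the counter, 120 mm tall, body diameter 44 mm, foot flange diameter 50 mm and 5 mm thick, 0.2 to 0.42 kg. Origin at the centre of its underside, z up its axis. It is the tallest and slimmest of the loose brass vessels; it and the wide pot swap places.
- wide_pot: Wide brass pot, 76 mm diameter, 85 mm tall, standing on the counter. Not to be disturbed. Origin at the centre of its underside.
- bowl: Shallow brass bowl, 90 mm diameter, 40 mm tall. Not to be disturbed. Origin at the centre of its underside.
- tag_box: Small closed cardboard box, 60 x 100 x 35 mm, beyond the stand. Not to be disturbed. Origin at the centre of its underside.

How it is judged:
On the way, in this order (a step that is already met when the one before it is completed fails the run):
1. the four plates are squared in the corner of the rails (horizontal distance between each of plate_low, plate_second, plate_third, plate_top and stand below 0.003 m and angle between the x axis of each of plate_low, plate_second, plate_third, plate_top and the x axis of stand, either way round below 0.035 rad and angle between plate_top's own z axis and vertical below 0.05 rad and z of plate_top in the frame of stand between 0.03 and 0.034 m), for 0.2 s.
2. the vase stands upright in the ring on the squared stack (all of step 1 and horizontal distance between vase and plate_top below 0.007 m and angle between vase's own z axis and vertical below 0.05 rad and z of vase in the frame of plate_top between 0.006 and 0.01 m), for 0.2 s.
At the end, for the whole second after the job is handed in: All four plates lie stacked flat on the stand with their centres within 3 mm of the squared position against both rails and turned less than 0.035 rad from them, the ringed plate on top; the vase stands in its ring, foot on the plate, upright within 0.05 rad, released and at rest (all of step 2 and linear speed of each of plate_low, plate_second, plate_third, plate_top, vase below 0.01 m/s); the robot touches nothing.
It fails at once if the vase is tipped by more than 0.5 rad (angle between vase's own z axis and vertical above 0.5 rad).
It fails at once if the vase is dropped into place or slammed down (over 0.4 m/s close above the stack) (horizontal distance between vase and plate_top below 0.05 m and z of vase in the frame of plate_top below 0.028 m and linear speed of vase above 0.4 m/s).
It fails at once if the wide pot is moved more than 25 mm (distance of wide_pot from where it was at the start of the episode above 0.025 m).
It fails at once if the bowl is moved more than 25 mm (distance of bowl from where it was at the start of the episode above 0.025 m).
It fails at once if the tag box is moved more than 25 mm (distance of tag_box from where it was at the start of the episode above 0.025 m).
It also fails if it takes over 72 s, if anything falls off the work surface, if the arm or the gripper's body presses on something with over 40 N, if the wrist force passes 120 N, or if a joint passes its speed limit or range.

## Working session

There is one attempt and no reset: what is moved stays moved. The work goes in short steps, Python scripts to look and compute and a shell command to move; the robot and the scene stay as the last step left them, time stands still between calls to the robot, and variables do not carry over. Pictures are saved under pics/ and viewed, and the job is handed in when it is done.

```bash
ls; mkdir -p pics; python3 - <<'E'
from station import monitor, grab_frame, arm
import cv2
s=monitor.get_state(); print(s)
for n in ["scene","top","wrist"]:
    f=grab_frame(n); cv2.imwrite(f"pics/{n}0.png",f["pixels"][:,:,::-1]); print(n,f["K"],f.get("view",f.get("hand_eye")))
E
```

```text
pics
{'t': 0.0, 'q': array([ 1.50708325e+00,  3.59346439e-01,  1.10464128e-02, -3.63586602e-04,
       -1.22410834e+00, -2.88084551e-01]), 'qd': array([ 5.84430848e-04,  1.13285142e-03, -6.53966935e-04, -9.32694345e-05,
        2.64334446e-04, -1.27043207e-03]), 'joint_efforts': array([ 3.44524378e-04, -5.82717204e+01,  2.93068331e+01,  6.99758783e+00,
        6.90480927e-03, -1.58240578e-04]), 'eef_pos': array([0.23246763, 0.63321362, 0.25064098]), 'ee_rot': array([-3.14146231e+00, -1.64272612e-03, -1.92271787e+00]), 'force': array([-0.18191374,  0.00229469,  0.10938635]), 'moment': array([-0.01917952,  0.05246108, -0.02763499]), 'width': 0.08783758862699827}
scene [[524.12357804   0.         279.30903427]
 [  0.         524.12357804 209.97239212]
 [  0.           0.           1.        ]] [[ 0.85186422  0.52349863 -0.01662924 -0.54524718]
 [ 0.40685879 -0.68138864 -0.60842046 -0.17901232]
 [-0.32983825  0.51152587 -0.79344062  1.37963873]
 [ 0.          0.          0.          1.        ]]
top [[381.20695681   0.         276.63677814]
 [  0.         381.20695681 211.31566837]
 [  0.           0.           1.        ]] [[-0.00959549 -0.9997732  -0.01901229  0.0506824 ]
 [-0.98793035  0.01241799 -0.15440016  0.58114236]
 [ 0.15460123  0.01730127 -0.98782545  0.85166686]
 [ 0.          0.          0.          1.        ]]
wrist [[325.1922621    0.         280.4504132 ]
 [  0.         325.1922621  211.94748785]
 [  0.           0.           1.        ]] [[ 9.99999776e-01 -6.43543268e-04  1.82104957e-04  9.85709789e-04]
 [ 5.77604212e-04  9.68262228e-01  2.49935841e-01 -6.60200243e-02]
 [-3.37169879e-04 -2.49935680e-01  9.68262383e-01 -1.33650273e-01]
 [ 0.00000000e+00  0.00000000e+00  0.00000000e+00  1.00000000e+00]]
```

View pics/scene0.png

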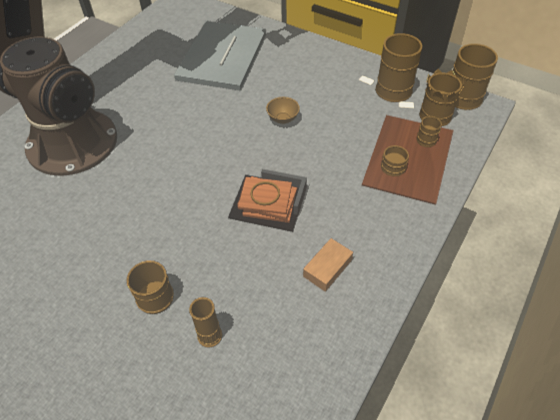

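View pics/top0.png

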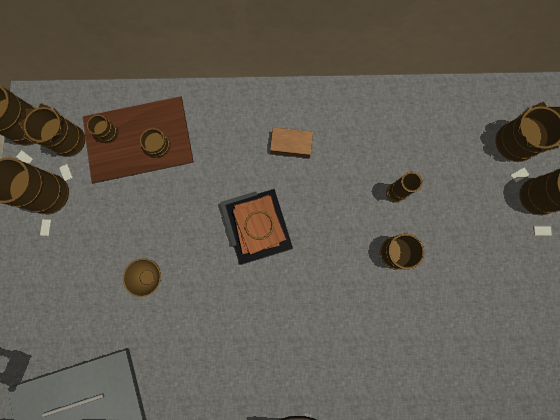

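View pics/wrist0.png

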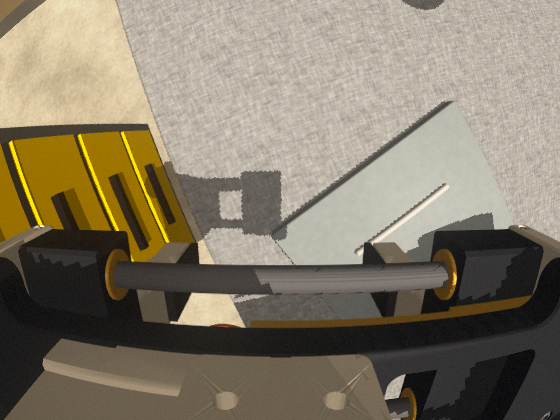

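The scene picture shows the stack near (267,195), the slim vase (207,322), the pot (150,287), the bowl (283,112) and the box (328,263). In the top picture the stack is at (258,225) and the vase foot near (397,195). I'll zoom in on these.

```bash
python3 - <<'E'
import cv2
a=cv2.imread("pics/top0.png")[175:280,205:305]; a=cv2.resize(a,None,fx=5.5,fy=5.5,interpolation=cv2.INTER_CUBIC); cv2.imwrite("pics/topz.png",cv2.convertScaleAbs(a,alpha=1.6))
a=cv2.imread("pics/scene0.png")[160:240,220:320]; a=cv2.resize(a,None,fx=7,fy=7,interpolation=cv2.INTER_CUBIC); cv2.imwrite("pics/scz.png",a)
E
```

```text
(no output)
```

View pics/topz.png

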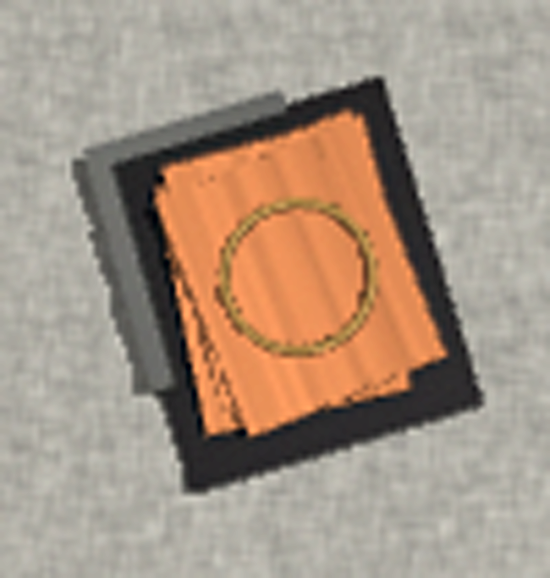

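View pics/scz.png

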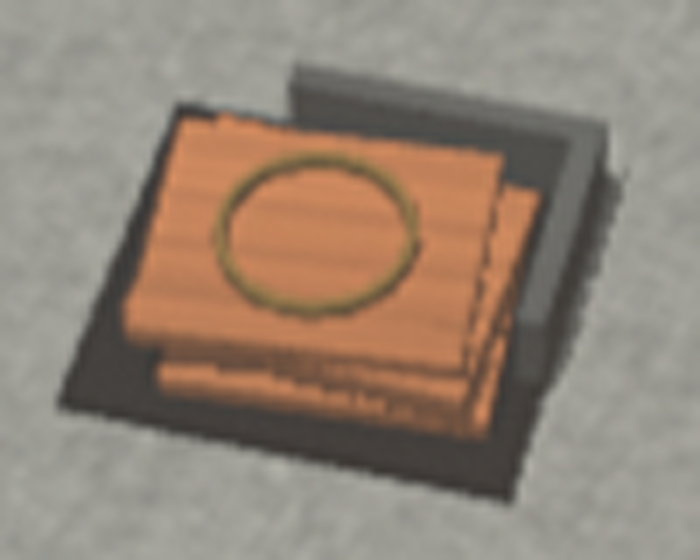

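```bash
cat > h.py <<'E'
import numpy as np, cv2
from scipy.optimize import least_squares
from station import monitor, grab_frame
from scipy.spatial.transform import Rotation as R
CAM={}
def cam(n):
    import pickle,os
    if not os.path.exists("cams.pkl"):
        d={}
        for m in ["top","scene"]:
            f=grab_frame(m); d[m]=(f["K"],f["view"])
        pickle.dump(d,open("cams.pkl","wb"))
    return pickle.load(open("cams.pkl","rb"))[n]
def proj(n,P):
    K,V=cam(n); P=np.atleast_2d(P); c=P@V[:3,:3].T+V[:3,3]; u=c@K.T; return u[:,:2]/u[:,2:]
def unproj(n,uv,z):
    K,V=cam(n); d=V[:3,:3].T@np.linalg.solve(K,[uv[0],uv[1],1]); o=-V[:3,:3].T@V[:3,3]; return o+d*(z-o[2])/d[2]
def fitpose(obs,x0):
    # obs: list (cam, local xyz, uv)
    def res(p):
        c,s=np.cos(p[2]),np.sin(p[2]); r=[]
        for n,l,uv in obs:
            w=[p[0]+c*l[0]-s*l[1],p[1]+s*l[0]+c*l[1],l[2]]
            r+=list(proj(n,w)[0]-uv)
        return r
    s=least_squares(res,x0); return s.x,np.array(res(s.x)).reshape(-1,2)
E
cat > m1.py <<'E'
from h import *
T=lambda x,y:np.array([205+x/5.5-.4,175+y/5.5-.4]); S=lambda x,y:np.array([220+x/7-.4,160+y/7-.4])
obs=[("top",(-.09,-.08,.008),T(485,405)),("top",(.065,-.08,.008),T(382,78)),("top",(-.09,.055,.008),T(187,490)),("top",(.065,.055,.04),T(75,160)),
("top",(.065,-.035,.04),T(282,93)),("top",(.055,.045,.04),T(112,166)),("top",(-.045,.055,.04),T(136,393)),
("scene",(-.09,-.08,.008),S(60,405)),("scene",(.065,-.08,.008),S(510,498)),("scene",(.065,.055,.04),S(605,125)),("scene",(-.045,.055,.04),S(297,64)),("scene",(.055,.045,.04),S(572,138)),("scene",(.065,-.035,.04),S(545,325))]
for sel in ["top","scene",""]:
    o=[x for x in obs if sel in x[0]]
    p,r=fitpose(o,[.6,.05,.28]); print(sel,p.round(4)); print(r.round(1).tolist())
# vase/pot/bowl
print("vase foot top",unproj("top",(397,195),0),"rim",unproj("top",(411,182),.12))
print("vase rim scene",unproj("scene",(203,307),.12))
E
python3 m1.py
python3 - <<'E'
import cv2
a=cv2.imread("pics/top0.png")[160:285,365:455]; a=cv2.resize(a,None,fx=4.5,fy=4.5,interpolation=cv2.INTER_CUBIC); b=cv2.imread("pics/scene0.png")[255:355,120:230];b=cv2.resize(b,None,fx=3.6,fy=4.5,interpolation=cv2.INTER_CUBIC);b=cv2.copyMakeBorder(b,0,a.shape[0]-b.shape[0],0,0,0)
import numpy as np
cv2.imwrite("pics/v.png",cv2.convertScaleAbs(np.hstack([a,b]),alpha=1.5))
E
```

```text
top [0.5597 0.1106 0.2822]
[[-0.8, 0.6], [-0.5, -0.1], [-0.3, 1.4], [0.8, -1.7], [-0.7, -0.3], [-0.8, -0.0], [2.1, 0.2]]
scene [0.5608 0.106  0.2961]
[[-0.6, -0.3], [0.4, -0.4], [0.4, -0.2], [-0.4, 0.2], [0.0, 0.3], [0.1, 0.4]]
 [0.5599 0.1089 0.2856]
[[-0.0, 0.3], [0.1, -0.3], [0.5, 1.3], [1.4, -1.7], [-0.1, -0.4], [-0.1, -0.1], [2.9, 0.1], [-0.4, -1.7], [0.3, -1.3], [0.9, -0.9], [0.3, -0.8], [0.5, -0.5], [0.2, -0.5]]
vase foot top [ 0.62595555 -0.25345974  0.        ] rim [ 0.63068106 -0.24896013  0.12      ]
vase rim scene [ 0.63349903 -0.24916579  0.12      ]
```

View pics/v.png

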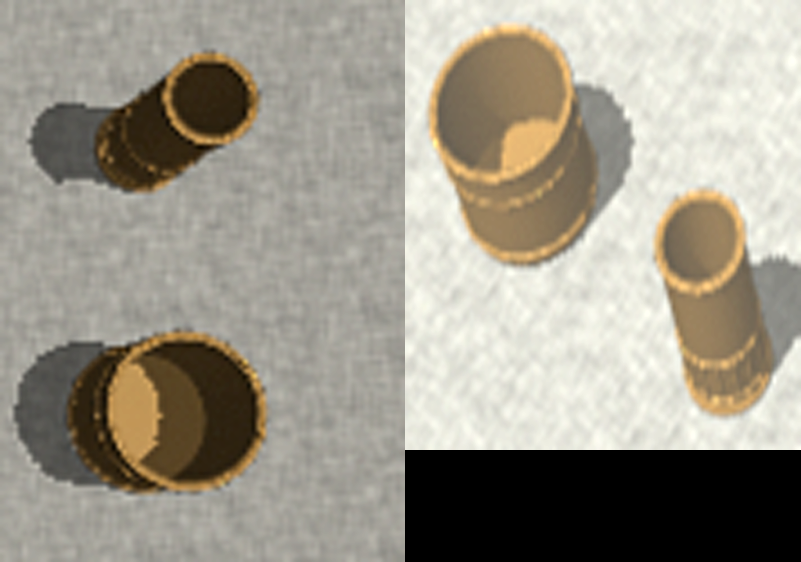

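The top view shows the vase rim at (412,182) and the scene view shows it at (203,309). Both put it near (0.632, -0.250). The stand comes out near (0.560, 0.108), yaw 0.287. I'll push with both fingers spread along the edge, starting from the open -x side.

```bash
python3 -m jog '[[[0.0177,-0.0466,0,0,0,0.053,0.57],[0.0177,-0.0466,0,0,0,0.053,0.57],[0.0177,-0.0466,0,0,0,0.053,0.57],[0.0177,-0.0466,0,0,0,0.053,0.57],[0.0177,-0.0466,0,0,0,0.053,0.57],[0.0177,-0.0466,0,0,0,0.053,0.57],[0.0177,-0.0466,0,0,0,0.053,0.57],[0.0177,-0.0466,0,0,0,0.053,0.57],[0.0177,-0.0466,0,0,0,0.053,0.57],[0.0177,-0.0466,0,0,0,0.053,0.57],[0.0177,-0.0466,0,0,0,0.053,0.57],[0.0177,-0.0466,0,0,0,0.056,0.57],[0,0,0,0,0,0,0.57],[0,0,0,0,0,0,0.57],[0,0,0,0,0,0,0.57]]]' 
cat > look.py <<'E'
import sys
from h import *
s=monitor.get_state(); f=grab_frame("wrist"); n=sys.argv[1]
cv2.imwrite(f"pics/{n}.png",f["pixels"][:,:,::-1])
np.savez(f"pics/{n}.npz",p=s["eef_pos"],r=s["ee_rot"],K=f["K"],H=f["hand_eye"])
print(s["t"],s["eef_pos"],s["ee_rot"],s["force"],s["width"],s["q"])
E
python3 look.py w1
```

```text
t: 2.12
eef_pos: [0.4448, 0.0752, 0.2516]
ee_rot: [-3.141, 0.0, -1.283]
force: [-0.9, 0.0, -0.3]
width: 0.0499
2.125 [0.4448176  0.07524235 0.25161474] [-3.14140415e+00  1.52617125e-04 -1.28262178e+00] [-0.85134793  0.04760251 -0.26041725] 0.049907953145065215 [ 6.06618769e-01 -2.00088671e-02 -4.55583378e-01 -9.47859360e-05
 -1.13499501e+00  1.25239209e+00]
```

View pics/w1.png

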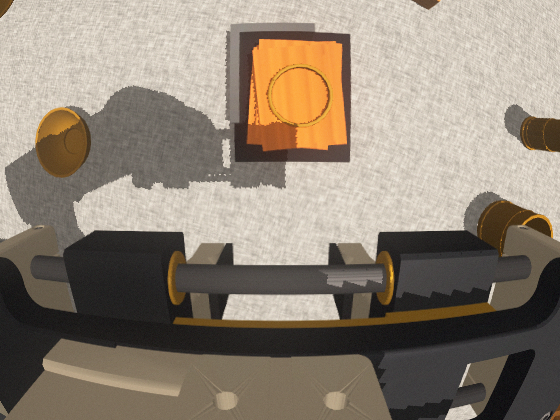

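The wrist view shows the board corners at about (236,161), (350,161) and (350,34), and the rail's outer corner at (231,24). The board lies parallel to the tool. I'll refine the stand pose from these.

```bash
cat >> h.py <<'E'
def wunproj(n,uv,z):
    d=np.load(f"pics/{n}.npz"); K,H=d["K"],d["H"]
    v=np.array([(uv[0]-K[0,2])/K[0,0],(uv[1]-K[1,2])/K[1,1]]); r=np.linalg.norm(v)
    ray=np.array([*(v/max(r,1e-9)*np.sin(r)),np.cos(r)])
    Rt=R.from_euler("xyz",d["r"]).as_matrix()
    o=Rt@H[:3,3]+d["p"]; w=Rt@H[:3,:3]@ray
    return o+w*(z-o[2])/w[2]
def planar(L,W):
    L=np.array(L)[:,:2];W=np.array(W)[:,:2]
    l=L-L.mean(0);w=W-W.mean(0)
    a=np.arctan2((l[:,0]*w[:,1]-l[:,1]*w[:,0]).sum(),(l*w).sum())
    c,s=np.cos(a),np.sin(a);M=np.array([[c,-s],[s,c]])
    t=W.mean(0)-M@L.mean(0); return t,a,(L@M.T+t-W)*1000
E
python3 - <<'E'
from h import *
a=cv2.imread("pics/w1.png")[10:175,215:365]; cv2.imwrite("pics/w1z.png",cv2.resize(a,None,fx=3.6,fy=3.6,interpolation=cv2.INTER_CUBIC))
L=[(-.09,-.08,.008),(.065,-.08,.008),(.065,.055,.04),(.065,-.035,.04),(-.09,.055,.008)]
U=[(350,161),(350,34),(231,24),(315,23),(235,161)]
t,a,r=planar(L,[wunproj("w1",u,l[2]) for u,l in zip(U,L)]); print(t,a,r.round(1).tolist())
print("vase foot",wunproj("w1",(540,135),.06))
E
```

```text
[0.5596952  0.10700519] 0.2883855367311703 [[-0.9, -0.2], [0.9, -0.1], [0.3, 0.5], [0.2, -0.0], [-0.5, -0.2]]
vase foot [ 0.61636019 -0.21592606  0.06      ]
```

View pics/w1z.png

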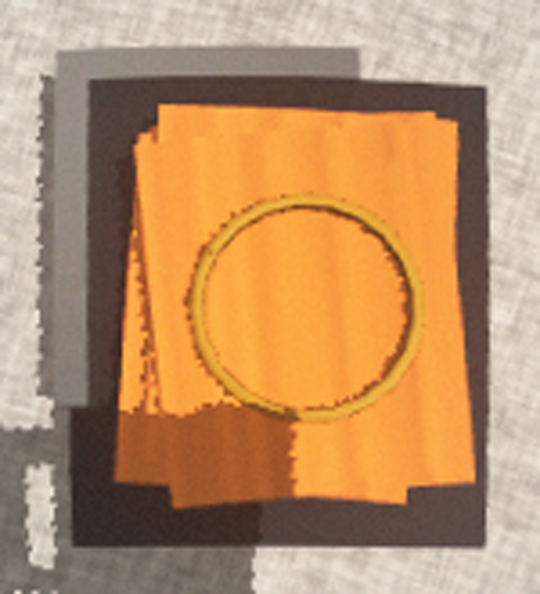

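```bash
python3 -m jog '[[[0,0,-0.043,0,0,0,0.57],[0,0,-0.043,0,0,0,0.57],[0,0,-0.043,0,0,0,0.57],[0,0,-0.043,0,0,0,0.57],[0,0,-0.0425,0,0,0.002,0.57],[0,0,0,0,0,0,0.57],[0,0,0,0,0,0,0.57]]]' 10; python3 -m jog '[[[0.0096,0.0028,0,0,0,0,0.57],[0.0096,0.0028,0,0,0,0,0.57],[0,0,0,0,0,0,0.57]]]' ; python3 look.py w2
```

```text
t: 3.05
eef_pos: [0.4457, 0.0753, 0.0382]
ee_rot: [-3.141, -0.0, -1.28]
force: [-0.0, 0.1, -0.4]
width: 0.05
t: 3.42
eef_pos: [0.4657, 0.0807, 0.0378]
ee_rot: [-3.14, 0.0, -1.282]
force: [0.0, -0.3, 0.3]
width: 0.0498
3.425 [0.46568395 0.0806785  0.03778378] [-3.13952285e+00  4.79420363e-04 -1.28176292e+00] [ 0.02114247 -0.34088143  0.28640921] 0.04977472947199919 [ 5.89549129e-01  2.90094427e-01 -6.87780940e-01  2.77823184e-04
 -5.90802017e-01  1.27004954e+00]
```

View pics/w2.png

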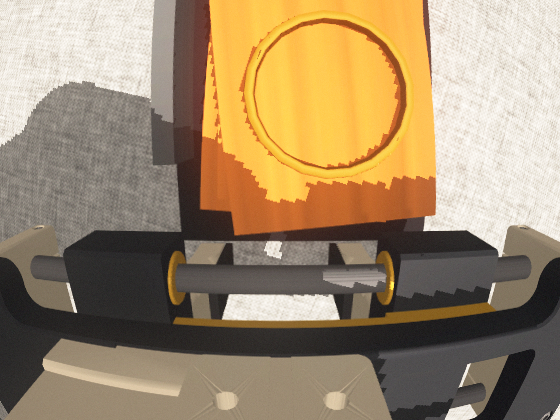

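```bash
python3 -m jog '[[[0.0034,-0.0115,-0.0012,0,0,0,0.57],[0.0038,0.0011,0,0,0,0,0.57],[0.0038,0.0011,0,0,0,0,0.57],[0.0038,0.0011,0,0,0,0,0.57],[0.0038,0.0011,0,0,0,0,0.57],[0.0038,0.0011,0,0,0,0,0.57],[0.0038,0.0011,0,0,0,0,0.57],[0,0,0,0,0,0,0.57]]]'; python3 look.py w3
```

```text
t: 4.47
eef_pos: [0.4908, 0.0753, 0.0358]
ee_rot: [-3.141, 0.0, -1.282]
force: [-0.7, -0.1, -0.6]
width: 0.05
4.475 [0.49077466 0.07529004 0.03582206] [-3.14130632e+00  8.29029420e-06 -1.28157834e+00] [-0.7233054  -0.06751437 -0.62804564] 0.04996491470353728 [ 5.48881930e-01  3.25316868e-01 -6.35503848e-01  1.14398201e-04
 -6.09696746e-01  1.31103861e+00]
```

View pics/w3.png

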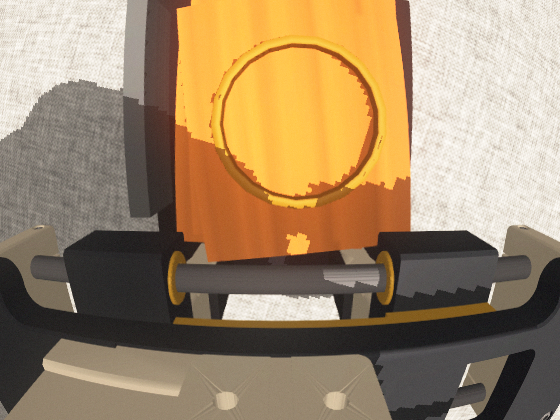

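The nearer fingers have just reached the stack. The top plate's near edge runs from (205,262) to (410,240), so it is still turned. I'll keep pushing.

```bash
python3 -m jog '[[[0.0024,0.0007,0,0,0,-0.001,0.57],[0.0024,0.0007,0,0,0,0,0.57],[0.0024,0.0007,0,0,0,0,0.57],[0,0,0,0,0,0,0.57]]]'; python3 -m jog '[[[0.0014,0.0004,0,0,0,0,0.57],[0,0,0,0,0,0,0.57]]]'; python3 -m jog '[[[0.001,0.0003,0,0,0,0,0.57],[0,0,0,0,0,0,0.57]]]';
```

```text
t: 5.03
eef_pos: [0.4973, 0.0771, 0.0357]
ee_rot: [3.141, -0.0, -1.283]
force: [-3.7, 0.3, 0.1]
width: 0.05
t: 5.28
eef_pos: [0.4976, 0.0771, 0.0355]
ee_rot: [3.139, -0.0, -1.283]
force: [-6.9, 0.9, 2.8]
width: 0.0503
t: 5.52
eef_pos: [0.4979, 0.0771, 0.0353]
ee_rot: [3.138, -0.0, -1.283]
force: [-8.4, 0.5, 4.1]
width: 0.0504
```

```bash
python3 look.py w4; python3 - <<'E'
from h import *
f=grab_frame("top"); a=f["pixels"][175:280,205:305,::-1]; cv2.imwrite("pics/t4.png",cv2.convertScaleAbs(cv2.resize(a,None,fx=5.5,fy=5.5,interpolation=cv2.INTER_CUBIC),alpha=1.6))
E
```

```text
5.525 [0.49791757 0.07710446 0.0353256 ] [ 3.13759766e+00 -3.75572056e-04 -1.28295140e+00] [-8.42381975  0.4944218   4.05940773] 0.050447076623659375 [ 5.43660462e-01  3.37423922e-01 -6.15882061e-01 -1.11216692e-03
 -6.21450650e-01  1.31588555e+00]
```

View pics/w4.png

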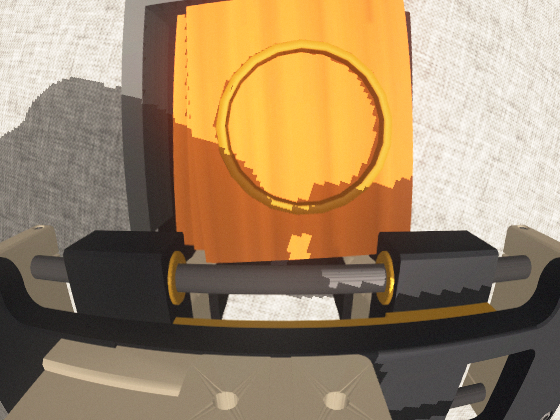

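View pics/t4.png

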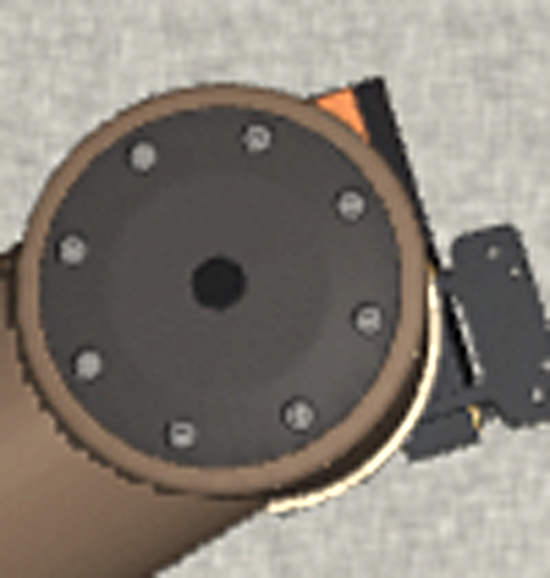

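```bash
python3 -m jog '[[[0.001,0.0003,0.0005,0,0,0,0.57],[0.001,0.0003,0.0005,0,0,0,0.57],[0,0,0,0,0,0,0.57]]]';python3 -m jog '[[[0.001,0.0003,0,0,0,0,0.57],[0.001,0.0003,0,0,0,0,0.57],[0,0,0,0,0,0,0.57]]]'; 
```

```text
t: 6.0
eef_pos: [0.4992, 0.0774, 0.0358]
ee_rot: [3.136, -0.0, -1.283]
force: [-8.8, -0.4, -0.1]
width: 0.0494
t: 6.38
eef_pos: [0.5001, 0.0776, 0.0356]
ee_rot: [3.134, -0.001, -1.283]
force: [-11.8, 1.1, 2.1]
width: 0.0498
```

```bash
python3 -m jog '[[[0.001,0.0003,0.0003,0,0,0,0.57],[0.001,0.0003,0.0003,0,0,0,0.57],[0,0,0,0,0,0,0.57]]]';python3 -m jog '[[[0.001,0.0003,0,0,0,0,0.57],[0.001,0.0003,0,0,0,0,0.57],[0,0,0,0,0,0,0.57]]]'; python3 look.py w5
```

```text
t: 6.75
eef_pos: [0.5007, 0.0777, 0.0357]
ee_rot: [3.131, -0.001, -1.284]
force: [-16.4, 0.8, 2.3]
width: 0.0496
t: 7.12
eef_pos: [0.501, 0.0776, 0.0354]
ee_rot: [3.128, -0.001, -1.284]
force: [-21.2, 2.2, 6.8]
width: 0.0502
7.125 [0.50098852 0.07762178 0.03542182] [ 3.12815418e+00 -1.08022499e-03 -1.28393775e+00] [-21.16698891   2.18291641   6.84436067] 0.050197974958908695 [ 0.53995825  0.34543602 -0.60047889 -0.00389319 -0.63816589  1.32083177]
```

View pics/w5.png

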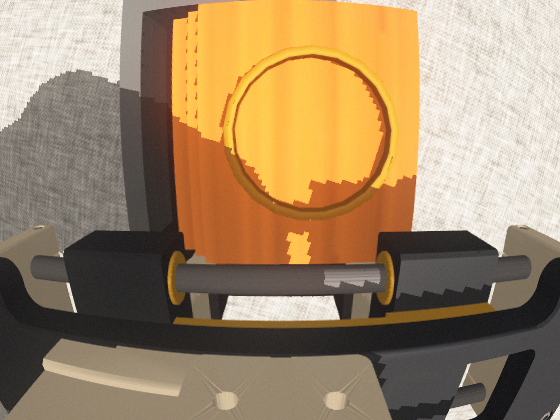

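All the edges are now flush with each other along x, and the front edges sit at stand x = -55 as expected. Next is the -y side.

```bash
python3 -m jog '[[[-0.0144,-0.0043,0,0,0,0,0.57],[-0.0144,-0.0043,0,0,0,0,0.57],[0,0,0.04,0,0,0,0.57],[0,0,0.04,0,0,0,0.57],[0.0126,-0.007,0,0,0,-0.1745,0.68],[0.0126,-0.007,0,0,0,-0.1745,0.68],[0.0126,-0.007,0,0,0,-0.1745,0.68],[0.0126,-0.007,0,0,0,-0.1745,0.68],[0.0126,-0.007,0,0,0,-0.1745,0.68],[0.0126,-0.007,0,0,0,-0.1745,0.68],[0.0126,-0.007,0,0,0,-0.1745,0.68],[0.0126,-0.007,0,0,0,-0.1745,0.68],[0.0126,-0.007,0,0,0,-0.1745,0.68],[0,0,0,0,0,0,0.68],[0,0,0,0,0,0,0.68]]]'; python3 look.py w6
```

```text
t: 9.05
eef_pos: [0.5923, 0.0088, 0.1176]
ee_rot: [3.142, 0.0, -2.85]
force: [0.4, 0.1, -0.1]
width: 0.0598
9.05 [0.5922742 0.00882   0.1175759] [ 3.14150800e+00  4.90346027e-04 -2.85025648e+00] [ 0.41139234  0.11676495 -0.13117605] 0.059777609245564904 [ 3.44597591e-01  3.43120764e-01 -3.45776785e-01 -7.57182579e-05
 -8.81404623e-01 -5.32132485e-02]
```

View pics/w6.png

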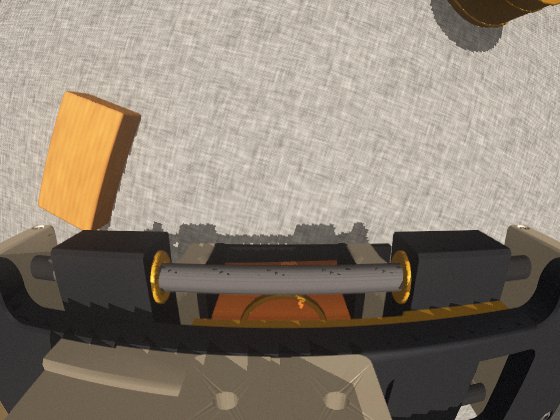

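The wrist camera now looks away from the stack. It shows the tag box at (88,160), well clear. I'll descend and push along +y.

```bash
python3 -m jog '[[[-0.003,-0.001,-0.041,0,0,-0.004,0.68],[0,0,-0.041,0,0,0,0.68],[0,0,0,0,0,0,0.68]]]';  python3 -m jog '[[[-0.0014,0.0048,0,0,0,0,0.68],[-0.0014,0.0048,0,0,0,0,0.68],[-0.0014,0.0048,0,0,0,0,0.68],[-0.0014,0.0048,0,0,0,0,0.68],[-0.0014,0.0048,0,0,0,0,0.68],[-0.0014,0.0048,0,0,0,0,0.68],[0,0,0,0,0,0,0.68]]]'
```

```text
t: 9.48
eef_pos: [0.5871, 0.0073, 0.0331]
ee_rot: [3.142, -0.006, -2.856]
force: [-0.8, -0.3, 0.3]
width: 0.0594
t: 10.35
eef_pos: [0.5811, 0.0369, 0.0354]
ee_rot: [3.142, -0.0, -2.857]
force: [0.7, 0.1, -0.1]
width: 0.0595
```

```bash
python3 -m jog '[[[-0.001,0.0033,0,0,0,0,0.68],[-0.001,0.0033,0,0,0,0,0.68],[-0.001,0.0033,0,0,0,0,0.68],[-0.001,0.0033,0,0,0,0,0.68],[0,0,0,0,0,0,0.68]]]'; python3 look.py w7
```

```text
t: 10.98
eef_pos: [0.5771, 0.0501, 0.0354]
ee_rot: [3.141, 0.0, -2.857]
force: [0.3, -0.9, 0.1]
width: 0.0597
10.975 [0.57711241 0.05006376 0.03538585] [ 3.14145755e+00  1.07594527e-05 -2.85690442e+00] [ 0.26871987 -0.9115424   0.11271233] 0.05966789167063344 [ 4.23916554e-01  4.30363465e-01 -4.48878004e-01 -2.07460183e-04
 -6.91525464e-01 -1.39068520e-01]
```

```bash
python3 -m jog '[[[-0.0006,0.0019,0,0,0,0.003,0.68],[-0.0006,0.0019,0,0,0,0,0.68],[0,0,0,0,0,0,0.68]]]'; python3 -m jog '[[[-0.0005,0.0016,0,0,0,0,0.68],[-0.0005,0.0016,0,0,0,0,0.68],[0,0,0,0,0,0,0.68]]]';python3 -m jog '[[[-0.0004,0.0014,0,0,0,0,0.68],[-0.0004,0.0014,0,0,0,0,0.68],[0,0,0,0,0,0,0.68]]]'
```

```text
t: 11.4
eef_pos: [0.5761, 0.0538, 0.0355]
ee_rot: [3.141, 0.0, -2.854]
force: [0.9, -0.9, -0.3]
width: 0.0594
t: 11.78
eef_pos: [0.5759, 0.0545, 0.0358]
ee_rot: [-3.139, 0.0, -2.854]
force: [7.4, -17.1, -1.0]
width: 0.0594
t: 12.15
eef_pos: [0.5759, 0.0547, 0.0362]
ee_rot: [-3.136, -0.0, -2.854]
force: [13.9, -33.0, -0.8]
width: 0.0594
```

It hit a hard stop at stand y = -54.7, against the expected -54.5. I'll back off and look at the stack.

```bash
python3 -m jog '[[[0.0042,-0.0144,0,0,0,0,0.68],[0.0042,-0.0144,0,0,0,0,0.68],[0,0,0.04,0,0,0,0.6],[-0.0132,0.0054,0.02,0,0,0.1745,0.57],[-0.0132,0.0054,0.02,0,0,0.1745,0.57],[-0.0132,0.0054,0.02,0,0,0.1745,0.57],[-0.0132,0.0054,0.02,0,0,0.1745,0.57],[-0.0132,0.0054,0.02,0,0,0.1745,0.57],[-0.0132,0.0054,0.02,0,0,0.1745,0.57],[-0.0132,0.0054,0,0,0,0.1745,0.57],[-0.0132,0.0054,0,0,0,0.1745,0.57],[-0.0132,0.0054,0,0,0,0.1745,0.57],[0,0,0,0,0,0,0.57],[0,0,0,0,0,0,0.57]]]'; python3 look.py w8; python3 - <<'E'
from h import *
a=cv2.imread("pics/w8.png")[0:230,150:420]; cv2.imwrite("pics/w8z.png",cv2.resize(a,None,fx=2.6,fy=2.6,interpolation=cv2.INTER_CUBIC))
f=grab_frame("scene"); cv2.imwrite("pics/s8.png",f["pixels"][:,:,::-1])
E
```

```text
t: 13.9
eef_pos: [0.4642, 0.0795, 0.1957]
ee_rot: [-3.141, 0.0, -1.286]
force: [1.0, 0.6, -0.5]
width: 0.05
13.9 [0.4641564  0.07949982 0.19565359] [-3.14107899e+00  2.64198183e-04 -1.28619195e+00] [ 1.04036776  0.60846109 -0.45688627] 0.04997807082219296 [ 5.89038339e-01  6.60977130e-02 -5.04413622e-01 -1.16576911e-04
 -9.99715760e-01  1.26642528e+00]
```

View pics/w8z.png

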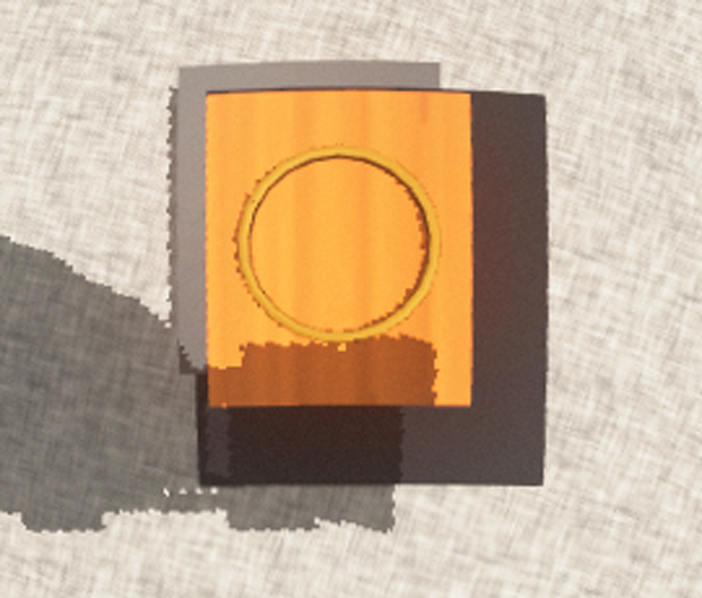

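View pics/s8.png

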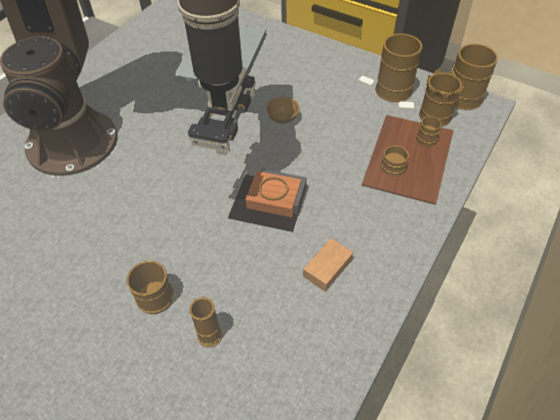

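The stack now looks squared, with the ring centred near (340,245) in the zoom and only a thin dark line at the +x rail. I'll measure the top plate against the stand.

```bash
python3 - <<'E'
from h import *
Z=lambda x,y:(150+x/2.6-.3,y/2.6-.3)
L=[(.055,.045,.04),(.055,-.045,.04),(-.055,-.045,.04),(-.055,.045,.04)]
t,a,r=planar(L,[wunproj("w8",Z(*u),.04) for u in [(206,93),(470,94),(471,406),(208,406)]]); print("plate",t,a,r.round(1).tolist())
L=[(-.09,-.08,.008),(.065,-.08,.008),(.065,.055,.04),(.065,-.035,.04),(-.09,.055,.008)]
s,b,r=planar(L,[wunproj("w8",Z(*u),l[2]) for u,l in zip([(543,486),(546,95),(179,67),(439,63),(201,486)],L)]); print("stand",s,b,r.round(1).tolist())
d=t-s; c,q=np.cos(b),np.sin(b); print("rel mm",1000*(c*d[0]+q*d[1]),1000*(-q*d[0]+c*d[1]),a-b)
a=cv2.imread("pics/s8.png")[160:240,220:320]; cv2.imwrite("pics/s8z.png",cv2.resize(a,None,fx=7,fy=7,interpolation=cv2.INTER_CUBIC))
E
```

```text
plate [0.55816122 0.10712415] 0.28585694760866615 [[-0.3, -0.5], [0.1, 0.1], [0.1, 0.5], [0.1, -0.1]]
stand [0.55927534 0.10731209] 0.2894931270137749 [[0.2, -0.4], [0.2, 0.0], [-0.1, 0.0], [0.3, -0.3], [-0.5, 0.6]]
rel mm -1.1214063226942155 0.1379306704737 -0.0036361794051087415
```

View pics/s8z.png

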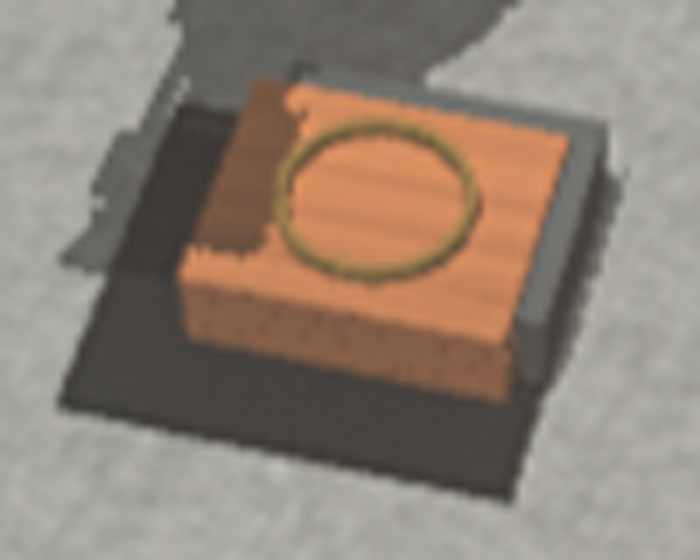

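The top plate reads about 1 mm short along x, because the tool tilted during the first push. I'll nudge again, with the tips higher so they catch the upper two plates.

```bash
python3 -m jog '[[[0,0,-0.048,0,0,0.003,0.57],[0,0,-0.048,0,0,0,0.57],[0,0,-0.048,0,0,0,0.57],[0.0038,0.0011,0,0,0,0,0.57],[0.0038,0.0011,0,0,0,0,0.57],[0.0038,0.0011,0,0,0,0,0.57],[0.0038,0.0011,0,0,0,0,0.57],[0.0038,0.0011,0,0,0,0,0.57],[0.0038,0.0011,0,0,0,0,0.57],[0.0038,0.0011,0,0,0,0,0.57],[0.0029,0.0009,0,0,0,0,0.57],[0,0,0,0,0,0,0.57],[0,0,0,0,0,0,0.57]]]'; python3 -m jog '[[[0.001,0.0003,0,0,0,0,0.57],[0.001,0.0003,0,0,0,0,0.57],[0,0,0,0,0,0,0.57]]]'; python3 -m jog '[[[0.001,0.0003,0,0,0,0,0.57],[0.001,0.0003,0,0,0,0,0.57],[0,0,0,0,0,0,0.57]]]'
```

```text
t: 15.62
eef_pos: [0.4931, 0.0878, 0.0514]
ee_rot: [3.141, -0.0, -1.281]
force: [-0.7, -0.5, 0.2]
width: 0.0501
t: 16.0
eef_pos: [0.4954, 0.0885, 0.0515]
ee_rot: [-3.142, 0.0, -1.281]
force: [-0.0, 0.6, -0.3]
width: 0.0495
t: 16.38
eef_pos: [0.4973, 0.0891, 0.0514]
ee_rot: [3.142, -0.0, -1.281]
force: [0.7, -0.0, 0.2]
width: 0.0499
```

```bash
python3 -m jog '[[[0.001,0.0003,0,0,0,-0.001,0.57],[0,0,0,0,0,0,0.57]]]'; python3 -m jog '[[[0.001,0.0003,0,0,0,0,0.57],[0,0,0,0,0,0,0.57]]]'; python3 -m jog '[[[0.001,0.0003,0,0,0,0,0.57],[0,0,0,0,0,0,0.57]]]'; python3 -m jog '[[[0.001,0.0003,0,0,0,0,0.57],[0,0,0,0,0,0,0.57]]]'
```

```text
t: 16.62
eef_pos: [0.4975, 0.0891, 0.0512]
ee_rot: [3.14, -0.0, -1.282]
force: [-4.1, 0.0, 1.3]
width: 0.0497
t: 16.88
eef_pos: [0.4976, 0.0889, 0.051]
ee_rot: [3.138, -0.0, -1.282]
force: [-6.9, -0.2, 2.9]
width: 0.0499
t: 17.12
eef_pos: [0.4976, 0.0888, 0.0508]
ee_rot: [3.136, -0.001, -1.282]
force: [-10.4, 0.3, 5.8]
width: 0.0496
t: 17.38
eef_pos: [0.4977, 0.0887, 0.0506]
ee_rot: [3.135, -0.001, -1.282]
force: [-12.4, -0.8, 6.9]
width: 0.0498
```

```bash
python3 -m jog '[[[-0.0144,-0.0043,0,0,0,0,0.57],[-0.0192,-0.0057,0,0,0,0,0.8],[0,0,0.05,0,0,0,1],[0,0,0.05,0,0,0,1],[0,0,0.045,0,0,0,1],[0,0,0,0,0,0,1],[0,0,0,0,0,0,1]]]'; python3 look.py w9; python3 - <<'E'
from h import *
a=cv2.imread("pics/w9.png")[0:230,150:420]; cv2.imwrite("pics/w9z.png",cv2.resize(a,None,fx=2.6,fy=2.6,interpolation=cv2.INTER_CUBIC))
E
```

```text
t: 18.25
eef_pos: [0.4675, 0.0804, 0.1964]
ee_rot: [-3.14, 0.001, -1.282]
force: [-0.6, -0.1, -0.5]
width: 0.0877
18.25 [0.46753413 0.08036751 0.19642413] [-3.14024897e+00  6.19986370e-04 -1.28178339e+00] [-0.61906948 -0.08133713 -0.49025689] 0.08765530525564819 [ 5.86292437e-01  7.09002547e-02 -4.97082503e-01 -2.36521794e-04
 -1.00134723e+00  1.27364379e+00]
```

View pics/w9z.png

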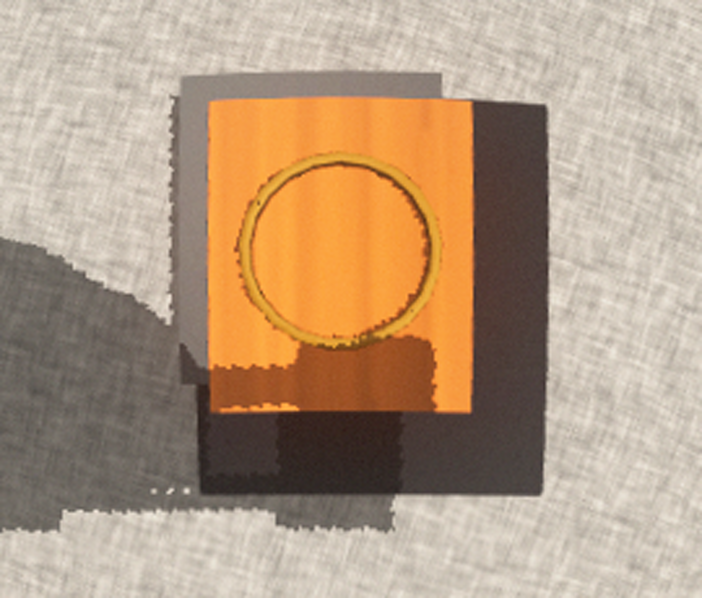

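The gap at the +x rail has closed and all the visible edges are flush (plate corners at (209,100), (472,101), (472,411) and (211,411) in the zoom). Now I'll hover near the vase.

```bash
python3 -m jog '[[[0.0078,-0.0413,0.008,0,0,-0.036,1],[0.0078,-0.0413,0.008,0,0,-0.036,1],[0.0078,-0.0413,0.008,0,0,-0.036,1],[0.0078,-0.0413,0.008,0,0,-0.036,1],[0.0078,-0.0413,0.008,0,0,-0.036,1],[0.0078,-0.0413,0.008,0,0,-0.036,1],[0.0078,-0.0413,0.008,0,0,-0.036,1],[0.0078,-0.0413,0.008,0,0,-0.036,1],[0,0,0,0,0,0,1],[0,0,0,0,0,0,1]]]'; python3 look.py w10
```

```text
t: 19.55
eef_pos: [0.5295, -0.25, 0.2588]
ee_rot: [3.139, 0.001, -1.57]
force: [0.6, -0.3, -0.2]
width: 0.0879
19.55 [ 0.52950045 -0.25000815  0.25881281] [ 3.13910047e+00  6.00692005e-04 -1.57028322e+00] [ 0.64017812 -0.32712582 -0.21083947] 0.08788039137856622 [-1.07624912e-01  2.09395456e-01 -1.78479067e-01 -3.54176720e-04
 -1.18546429e+00  1.67906864e+00]
```

View pics/w10.png

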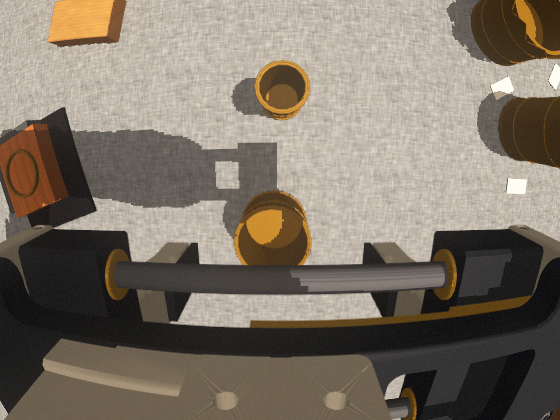

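The vase rim is at (282,87) and the pot rim at (273,236), so the pot lies directly behind the vase along x.

```bash
python3 - <<'E'
from h import *
print(wunproj("w10",(282,87),.12),wunproj("w10",(255.5,87),.12),wunproj("w10",(309,87),.12),wunproj("w10",(273,236),.085))
print("ring",[wunproj("w9",(150+x/2.6,y/2.6),.047) for x,y in [(340,249),(239,249),(441,249)]])
E
```

```text
[ 0.63089356 -0.25186091  0.12      ] [ 0.63109795 -0.22999237  0.12      ] [ 0.63115687 -0.27416014  0.12      ] [ 0.4905865  -0.24313321  0.085     ]
ring [array([0.55922221, 0.10709518, 0.047     ]), array([0.55015828, 0.1392956 , 0.047     ]), array([0.56920238, 0.07516064, 0.047     ])]
```

```bash
python3 -m jog '[[[0.034,-0.0005,0,0,0,0,1],[0.034,-0.0005,0,0,0,0,1],[0.0335,-0.0005,0,0,0,0,1],[0,0,-0.03,0,0,0,1],[0,0,-0.04,0,0,0,1],[0,0,-0.04,0,0,0,1],[0,0,-0.04,0,0,0,1],[0,0,-0.009,0,0,0,1],[0,0,0,0,0,0,1],[0,0,0,0,0,0,1]]]'; python3 look.py w11
```

```text
t: 20.85
eef_pos: [0.6328, -0.2515, 0.1035]
ee_rot: [-3.139, -0.001, -1.569]
force: [-0.2, 0.4, 0.8]
width: 0.0877
20.85 [ 0.63280478 -0.2515073   0.10349615] [-3.13878916e+00 -6.97648046e-04 -1.56881602e+00] [-0.16132785  0.36470051  0.80784757] 0.0876657910947627 [-9.25448831e-02  4.82632674e-01 -1.52991165e-01  5.35397221e-04
 -9.32315733e-01  1.66500403e+00]
```

View pics/w11.png

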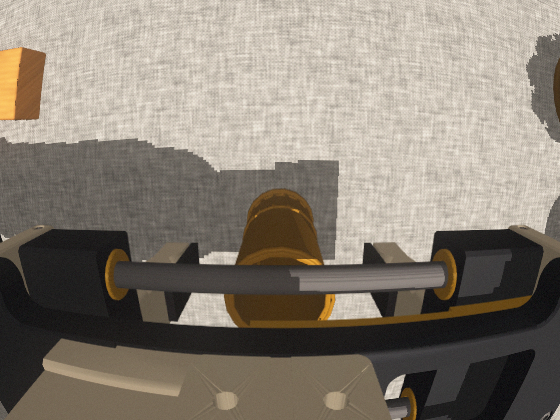

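The vase stands between the fingers, centred near (281,270). I'll close at moderate force.

```bash
python3 -m jog '[[[-0.001,0,-0.002,0,0,0,0.8],[0,0,0,0,0,0,0.65],[0,0,0,0,0,0,0.55],[0,0,0,0,0,0,0.5],[0,0,0,0,0,0,0.4],[0,0,0,0,0,0,0.4],[0,0,0,0,0,0,0.4]]]' 25; python3 -m jog '[[[0,0,0.01,0,0,0,0.4],[0,0,0.02,0,0,0,0.4],[0,0,0,0,0,0,0.4],[0,0,0,0,0,0,0.4]]]'; python3 look.py w12;python3 - <<'E'
from h import *
f=grab_frame("scene"); cv2.imwrite("pics/s12.png",cv2.resize(f["pixels"][240:370,110:290,::-1],None,fx=4,fy=4))
E
```

```text
t: 21.78
eef_pos: [0.6306, -0.2514, 0.0994]
ee_rot: [3.142, 0.0, -1.569]
force: [0.6, 1.7, 0.1]
width: 0.044
t: 22.28
eef_pos: [0.6301, -0.2514, 0.1288]
ee_rot: [3.141, 0.0, -1.57]
force: [-0.1, -0.0, -4.8]
width: 0.0444
22.275 [ 0.63007319 -0.25142807  0.12881058] [ 3.14077917e+00  4.88263123e-04 -1.56996168e+00] [-0.08749383 -0.04617377 -4.75232074] 0.0443559419927708 [-9.32671250e-02  4.56473583e-01 -1.30789576e-01 -4.91834568e-04
 -9.84388983e-01  1.66517064e+00]
```

View pics/s12.png

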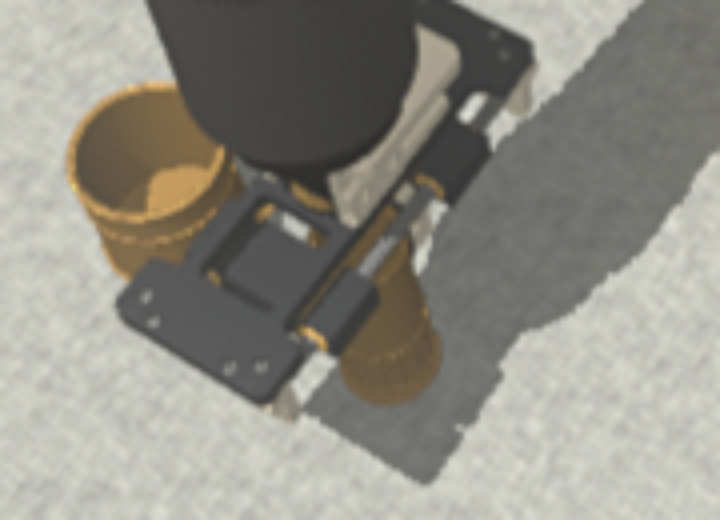

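View pics/w12.png

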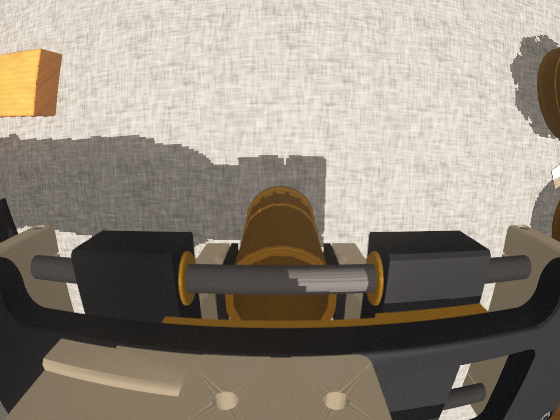

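The vase is held: opening 44 mm, load about 4.8 N, upright. I'll carry it over the stack.

```bash
python3 -m jog '[[[0,0,0.02,0,0,0,0.4],[0,0,0.03,0,0,0,0.4],[-0.003,0.015,0.02,0,0,0,0.4],[-0.0054,0.0275,0,0,0,0,0.4],[-0.0059,0.03,0,0,0,0,0.4],[-0.0059,0.03,0,0,0,0,0.4],[-0.0059,0.03,0,0,0,0,0.4],[-0.0059,0.03,0,0,0,0,0.4],[-0.0059,0.03,0,0,0,0,0.4],[-0.0059,0.03,0,0,0,0,0.4],[-0.0059,0.03,0,0,0,0,0.4],[-0.0059,0.03,0,0,0,0,0.4],[-0.0059,0.03,0,0,0,0,0.4],[-0.006,0.03,0,0,0,0,0.4],[-0.0035,0.016,0,0,0,0,0.4],[0,0,0,0,0,0,0.4],[0,0,0,0,0,0,0.4]]]'; python3 look.py w13;python3 - <<'E'
from h import *
f=grab_frame("scene"); cv2.imwrite("pics/s13.png",cv2.resize(f["pixels"][110:250,190:350,::-1],None,fx=4.2,fy=4.2))
E
```

```text
t: 24.5
eef_pos: [0.5594, 0.1066, 0.1993]
ee_rot: [3.141, -0.0, -1.57]
force: [0.4, 0.4, -4.1]
width: 0.0438
24.5 [0.55937124 0.10663968 0.19931703] [ 3.14116503e+00 -2.41899589e-04 -1.56951879e+00] [ 0.38695312  0.4112543  -4.05737703] 0.04375774950666119 [ 5.31912733e-01  2.26897774e-01 -2.98746788e-01 -8.98717576e-06
 -1.04564300e+00  1.04016559e+00]
```

View pics/s13.png

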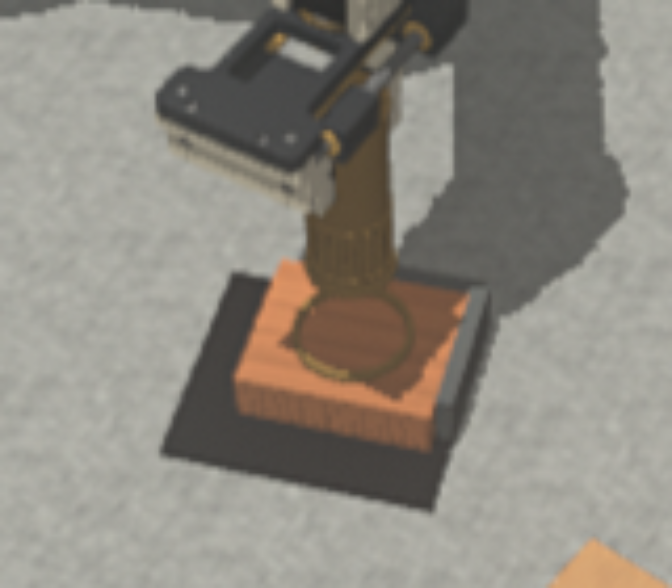

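View pics/w13.png

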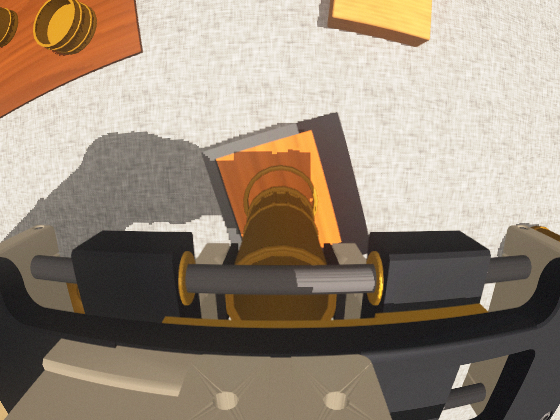

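The vase hangs upright above the ring, its foot over the ring centre in both pictures. I'll descend to just above the ring and check.

```bash
python3 -m jog '[[[0,0,-0.015,0,0,0,0.4],[0,0,-0.015,0,0,0,0.4],[0,0,-0.01,0,0,0,0.4],[0,0,-0.006,0,0,0,0.4],[0,0,-0.004,0,0,0,0.4],[0,0,0,0,0,0,0.4],[0,0,0,0,0,0,0.4]]]'; python3 look.py w14;python3 - <<'E'
from h import *
f=grab_frame("scene"); cv2.imwrite("pics/s14.png",cv2.resize(f["pixels"][140:240,220:320,::-1],None,fx=6,fy=6,interpolation=cv2.INTER_CUBIC))
a=cv2.imread("pics/w14.png")[110:330,180:400]; cv2.imwrite("pics/w14z.png",cv2.convertScaleAbs(cv2.resize(a,None,fx=2.7,fy=2.7,interpolation=cv2.INTER_CUBIC),alpha=1.5))
E
```

```text
t: 25.48
eef_pos: [0.5599, 0.1071, 0.1499]
ee_rot: [-3.141, 0.0, -1.569]
force: [-1.0, 0.2, -3.9]
width: 0.0442
25.475 [0.55985571 0.10708624 0.14986286] [-3.14091295e+00  2.66612968e-04 -1.56944920e+00] [-0.95210779  0.17231824 -3.87806797] 0.04418517890556248 [ 5.32252203e-01  2.74751137e-01 -3.60132832e-01  1.41950696e-04
 -9.35191231e-01  1.03980693e+00]
```

View pics/s14.png

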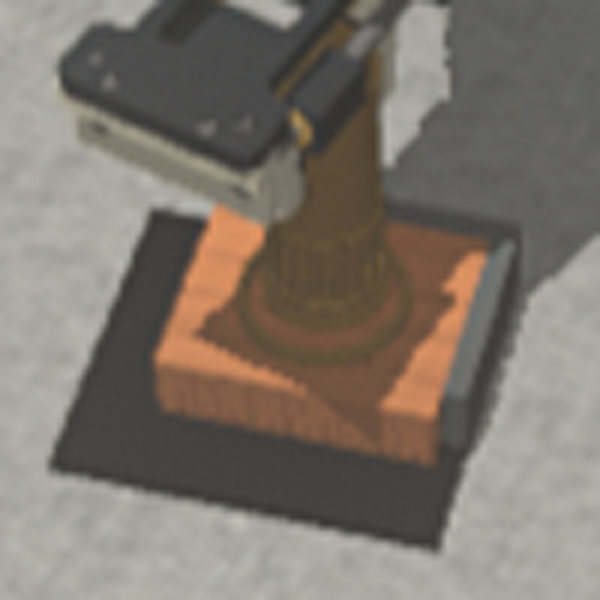

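View pics/w14z.png

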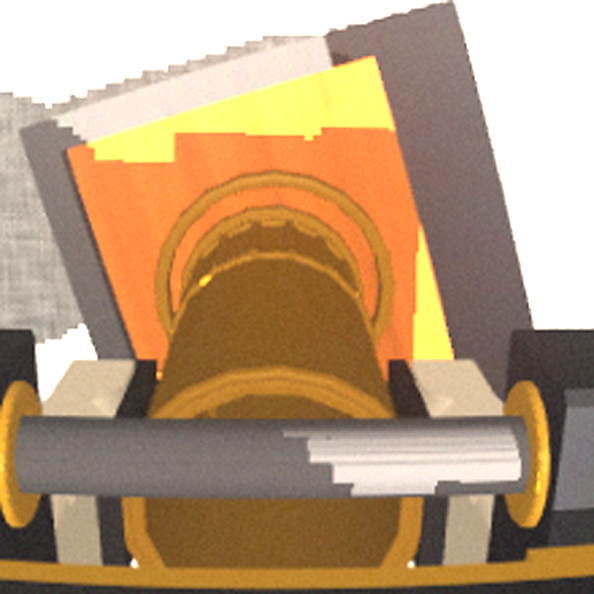

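The foot (185 to 365) is centred in the ring (157 to 392) and sits about 10 mm above the plate. I'll lower it slowly until the load comes off.

```bash
python3 -m jog '[[[0,0,-0.002,0,0,0,0.4],[0,0,-0.002,0,0,0,0.4],[0,0,-0.002,0,0,0,0.4],[0,0,-0.002,0,0,0,0.4],[0,0,0,0,0,0,0.4],[0,0,0,0,0,0,0.4]]]'; python3 -m jog '[[[0,0,-0.001,0,0,0,0.4],[0,0,0,0,0,0,0.4]]]'; python3 -m jog '[[[0,0,-0.001,0,0,0,0.4],[0,0,0,0,0,0,0.4]]]'
```

```text
t: 26.32
eef_pos: [0.5596, 0.1069, 0.1415]
ee_rot: [-3.142, -0.0, -1.57]
force: [-0.3, -0.1, -3.7]
width: 0.0438
t: 26.58
eef_pos: [0.5595, 0.1069, 0.1404]
ee_rot: [3.141, -0.0, -1.57]
force: [0.8, -0.3, -3.6]
width: 0.0442
t: 26.82
eef_pos: [0.5596, 0.107, 0.1394]
ee_rot: [-3.142, 0.0, -1.57]
force: [0.5, -0.4, -4.0]
width: 0.0439
```

```bash
python3 -m jog '[[[0,0,-0.0006,0,0,0,0.4],[0,0,0,0,0,0,0.4]]]'; python3 -m jog '[[[0,0,-0.0006,0,0,0,0.4],[0,0,0,0,0,0,0.4]]]'; python3 -m jog '[[[0,0,-0.0006,0,0,0,0.4],[0,0,0,0,0,0,0.4]]]'
```

```text
t: 27.08
eef_pos: [0.5598, 0.107, 0.1394]
ee_rot: [-3.141, 0.0, -1.569]
force: [-1.6, 0.6, 1.5]
width: 0.0442
t: 27.32
eef_pos: [0.5599, 0.107, 0.1393]
ee_rot: [-3.141, 0.0, -1.569]
force: [-3.1, 0.4, 7.9]
width: 0.0443
t: 27.58
eef_pos: [0.5601, 0.107, 0.1393]
ee_rot: [-3.14, 0.0, -1.569]
force: [-5.6, 0.3, 11.3]
width: 0.0443
```

It's seated: contact came at TCP z = 0.1394 and the load reversed. I'll relieve the pressure and open gradually.

```bash
python3 -m jog '[[[0,0,0.001,0,0,0,0.4],[0,0,0,0,0,0,0.4],[0,0,0,0,0,0,0.46],[0,0,0,0,0,0,0.49],[0,0,0,0,0,0,0.52],[0,0,0,0,0,0,0.56],[0,0,0,0,0,0,0.65],[0,0,0,0,0,0,0.8],[0,0,0,0,0,0,1],[0,0,0,0,0,0,1],[0,0,0,0,0,0,1],[0,0,0,0,0,0,1]]]'; python3 look.py w15
```

```text
t: 29.08
eef_pos: [0.5596, 0.1069, 0.1387]
ee_rot: [-3.142, -0.0, -1.57]
force: [0.0, -0.3, -0.4]
width: 0.0874
29.075 [0.55961681 0.10694058 0.13869281] [-3.14154019e+00 -1.15388381e-05 -1.56953449e+00] [ 0.00427244 -0.32717796 -0.38690656] 0.08736080917217687 [ 5.32193091e-01  2.86703866e-01 -3.72956614e-01  4.62124470e-05
 -9.11096446e-01  1.03983675e+00]
```

View pics/w15.png

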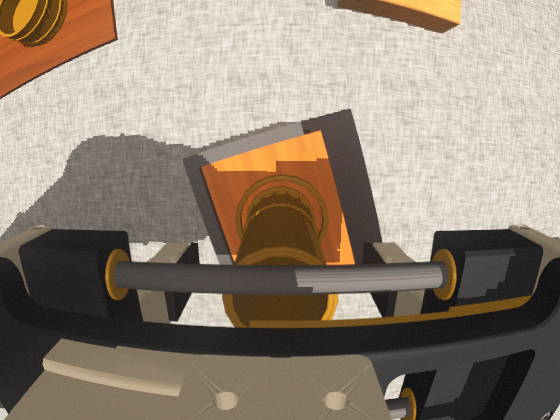

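The fingers are clear on both sides and the vase stands in the ring. I'll lift away and back, then check everything.

```bash
python3 -m jog '[[[0,0,0.02,0,0,0,1],[0,0,0.03,0,0,0,1],[0,0,0.04,0,0,0,1],[0,0,0.04,0,0,0,1],[-0.02,0,0.01,0,0,0,1],[-0.04,-0.01,0,0,0,0,1],[-0.04,-0.01,0,0,0,0,1],[-0.02,0,0,0,0,0.1,1],[0,0,0,0,0,0.1,1],[0,0,0,0,0,0.088,1],[0,0,0,0,0,0,1],[0,0,0,0,0,0,1]]]'; python3 look.py w16; python3 - <<'E'
from h import *
f=grab_frame("scene")["pixels"][:,:,::-1]; cv2.imwrite("pics/s16.png",f); cv2.imwrite("pics/s16z.png",cv2.resize(f[130:240,220:330],None,fx=5.4,fy=5.4,interpolation=cv2.INTER_CUBIC))
f=grab_frame("top")["pixels"][:,:,::-1]; cv2.imwrite("pics/t16.png",f)
a=cv2.imread("pics/w16.png")[0:230,150:420]; cv2.imwrite("pics/w16z.png",cv2.resize(a,None,fx=2.6,fy=2.6,interpolation=cv2.INTER_CUBIC))
E
```

```text
t: 30.62
eef_pos: [0.4396, 0.0869, 0.2786]
ee_rot: [3.142, -0.0, -1.284]
force: [0.6, 0.7, -0.4]
width: 0.0879
30.625 [0.43959485 0.08691285 0.2786345 ] [ 3.14153185e+00 -1.10694695e-05 -1.28355178e+00] [ 0.5736588   0.70744439 -0.36085089] 0.08787407615634872 [ 6.37491471e-01 -4.49597974e-02 -4.16046611e-01 -1.12289712e-05
 -1.19977042e+00  1.22055347e+00]
```

View pics/w16z.png

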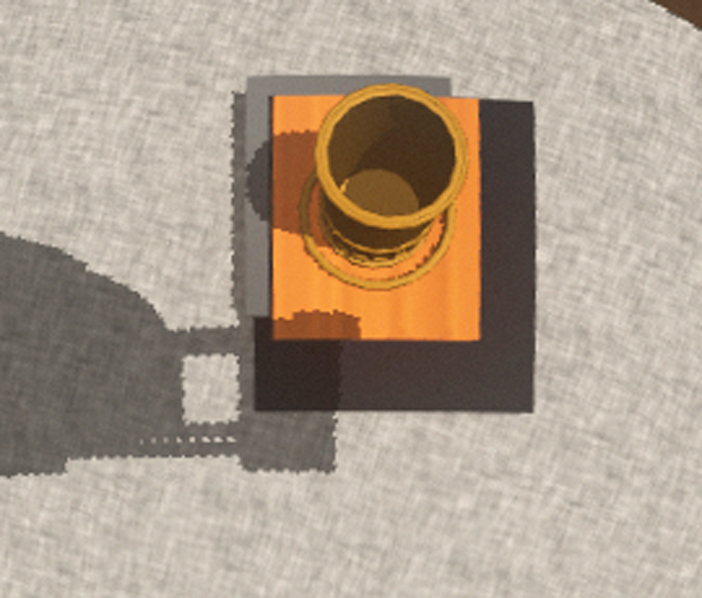

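View pics/s16z.png

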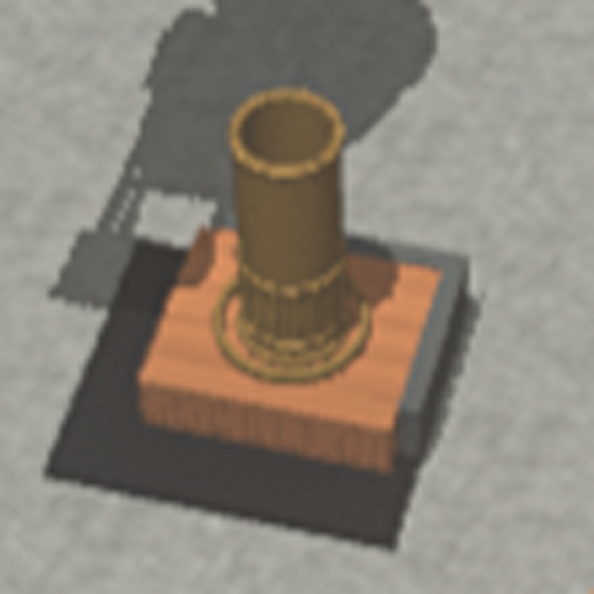

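View pics/s16.png

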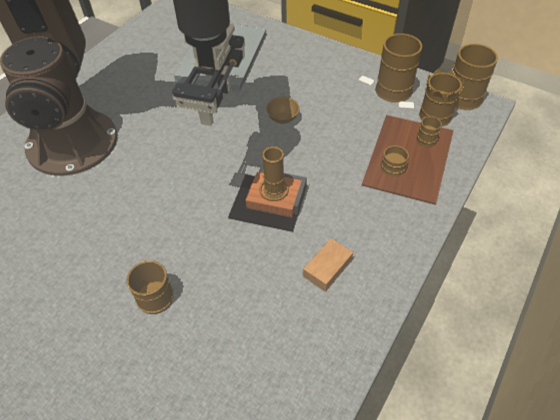

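```bash
python3 - <<'E'
from h import *
Z=lambda x,y:(150+x/2.6-.3,y/2.6-.3)
L=[(.055,.045,.04),(.055,-.045,.04),(-.055,-.045,.04),(-.055,.045,.04)]
t,a,r=planar(L,[wunproj("w16",Z(*u),.04) for u in [(273,97),(479,98),(480,340),(273,340)]]); print("plate",t,a,r.round(1).tolist())
L=[(-.09,-.08,.008),(.065,-.08,.008),(.065,.055,.04),(.065,-.035,.04),(-.09,.055,.008)]
s,b,r=planar(L,[wunproj("w16",Z(*u),l[2]) for u,l in zip([(533,411),(535,101),(247,77),(450,76),(254,411)],L)]); print("stand",s,b,r.round(1).tolist())
d=t-s; c,q=np.cos(b),np.sin(b); print("rel mm",1000*(c*d[0]+q*d[1]),1000*(-q*d[0]+c*d[1]),a-b)
print("vase rim",wunproj("w16",Z(391,156),.16))
x=cv2.imread("pics/w16.png")[20:150,235:345]; cv2.imwrite("pics/w16y.png",cv2.resize(x,None,fx=4.6,fy=4.6,interpolation=cv2.INTER_NEAREST))
E
```

```text
plate [0.5597715  0.10524121] 0.29120501137678284 [[0.1, -0.1], [-0.6, 0.3], [-0.0, 0.2], [0.5, -0.5]]
stand [0.55965237 0.10748154] 0.28875731523865095 [[-0.6, -0.4], [-0.0, 0.5], [0.5, 0.5], [0.0, -0.3], [0.1, -0.3]]
rel mm -0.5237581201406165 -2.181497505748258 0.002447696138131894
vase rim [0.55993083 0.10641879 0.16      ]
```

View pics/w16y.png

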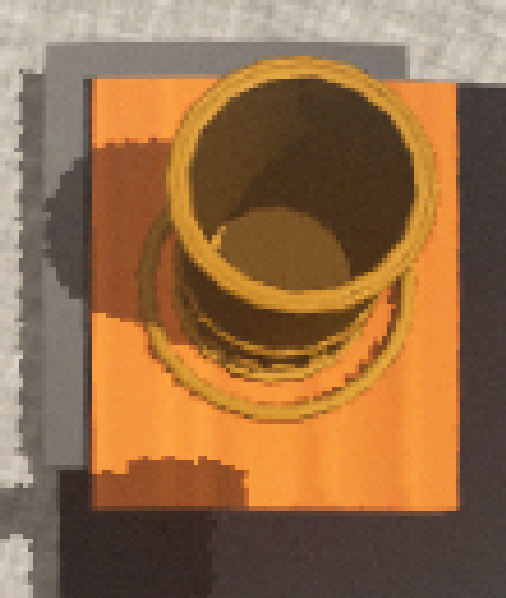

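The left edge shows a dark strip about 2 px wide, so the top plate is now about 2.2 mm off the +y rail, which is too close to the 3 mm limit. I'll compare with the pre-placing picture and look for the cause.

```bash
python3 - <<'E'
from h import *
a=[cv2.resize(cv2.imread(f"pics/{n}.png")[y:y+75,x:x+75],None,fx=5.2,fy=5.2,interpolation=cv2.INTER_NEAREST) for n,x,y in [("w9",205,20),("w16",235,22)]]
cv2.imwrite("pics/cmp.png",np.hstack(a))
f=cv2.imread("pics/s16.png")[185:225,240:305]; cv2.imwrite("pics/s16f.png",cv2.resize(f,None,fx=12,fy=12,interpolation=cv2.INTER_CUBIC))
E
```

```text
(no output)
```

View pics/cmp.png

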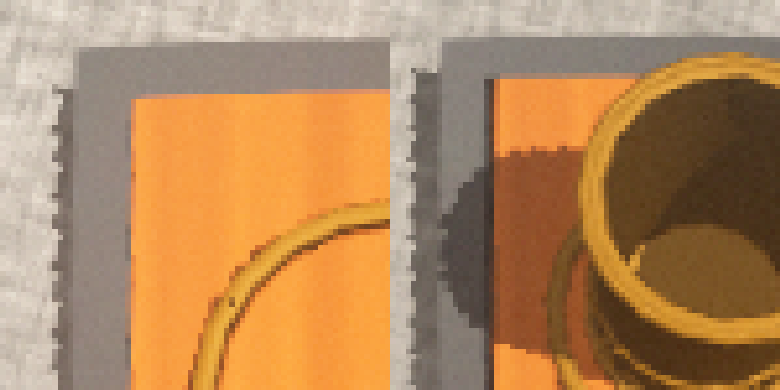

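View pics/s16f.png

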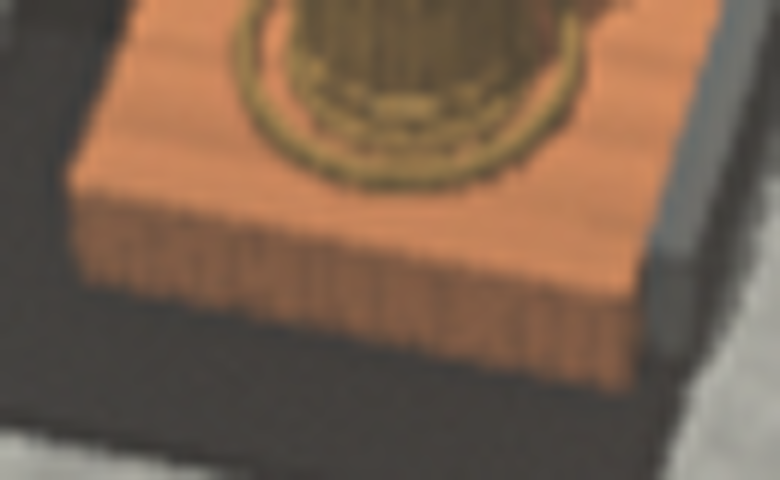

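In the w9 crop the plate was flush with the +y rail, so it shifted by about 2 mm when I placed or released the vase. I'll nudge the stack back from the -y side, one plate level at a time, with the tool leaning 0.25 rad away so the gripper's body stays clear of the vase.

```bash
python3 -m jog '[[[0.0165,-0.0084,0,0,0,-0.1744,0.68],[0.0165,-0.0084,0,0,0,-0.1744,0.68],[0.0165,-0.0084,0,0,0,-0.1744,0.68],[0.0165,-0.0084,0,0,0,-0.1744,0.68],[0.0165,-0.0084,0,0,0,-0.1744,0.68],[0.0165,-0.0084,0,0,0,-0.1744,0.68],[0.0165,-0.0084,0,0,0,-0.1744,0.68],[0.0165,-0.0084,0,0,0,-0.1744,0.68],[0.0165,-0.0084,0,0,0,-0.1744,0.68],[0,-0.01,-0.05,0,0,0,0.68],[0,0,-0.05,0,0,0,0.68],[0,0,0,0.12,0.0355,0,0.68],[0,0,0,0.12,0.0355,0,0.68],[0,0,0,0,0,0,0.68],[0,0,0,0,0,0,0.68]]]'; python3 look.py w17; python3 - <<'E'
from h import *
s=monitor.get_state(); M=R.from_euler("xyz",s["ee_rot"]).as_matrix(); S=R.from_euler("z",.2885).as_matrix()
print((S.T@M).round(3)); print(S.T@(s["eef_pos"]-[.5597,.1072,0]))
E
```

```text
t: 32.65
eef_pos: [0.5881, 0.0009, 0.1783]
ee_rot: [2.893, -0.0, -2.852]
force: [0.2, -0.2, 0.1]
width: 0.0597
32.65 [0.58808559 0.00086183 0.17833854] [ 2.89290044e+00 -8.99636831e-05 -2.85246202e+00] [ 0.15560908 -0.19736187  0.0623175 ] 0.059742314782545804 [ 0.16994754  0.32973366 -0.11997085 -0.26923961 -1.16484621  0.23146647]
[[-1.    -0.002 -0.   ]
 [-0.002  0.969  0.246]
 [-0.     0.246 -0.969]]
[-0.0031215  -0.10948979  0.17848622]
```

```bash
python3 -m jog '[[[0.003,0.001,-0.048,0,0,0,0.68],[0,0,-0.048,0,0,0,0.68],[0,0,-0.045,0,0,0,0.68],[0,0,0,0,0,0,0.68],[-0.0028,0.0096,0,0,0,0,0.68],[-0.0028,0.0096,0,0,0,0,0.68],[-0.0028,0.0096,0,0,0,0,0.68],[-0.0017,0.0058,0,0,0,0,0.68],[-0.0011,0.0038,0,0,0,0,0.68],[0,0,0,0,0,0,0.68],[0,0,0,0,0,0,0.68]]]'; cat > st.py <<'E'
from h import *
s=monitor.get_state(); S=R.from_euler("z",.2885).as_matrix()
print(s["t"],(S.T@(s["eef_pos"]-[.5597,.1072,0])).round(4),"F",(S.T@s["force"]).round(1),s["ee_rot"].round(3))
E
python3 st.py
python3 - <<'E'
from h import *
f=grab_frame("scene")["pixels"][:,:,::-1]; cv2.imwrite("pics/s18.png",cv2.resize(f[130:240,220:330],None,fx=5.4,fy=5.4,interpolation=cv2.INTER_CUBIC))
E
```

```text
t: 34.08
eef_pos: [0.58, 0.0405, 0.0376]
ee_rot: [2.891, 0.001, -2.851]
force: [-0.1, -0.8, 0.8]
width: 0.0592
34.075 [ 0.0004 -0.0697  0.0376] F [-0.3 -0.8  0.8] [ 2.891e+00  1.000e-03 -2.851e+00]
```

View pics/s18.png

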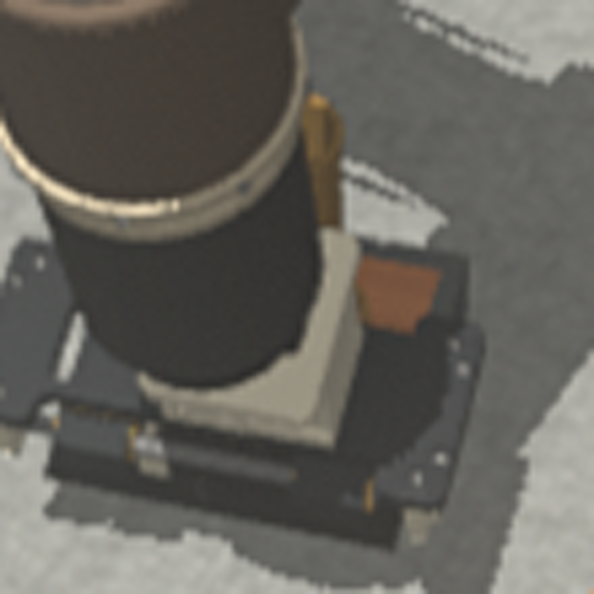

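The arm hides the contact from the scene camera, so I'll go by force in small steps.

```bash
python3 -m jog '[[[-0.0009,0.0029,-0.0005,0,0,0,0.68],[-0.0006,0.0019,0,0,0,0,0.68],[-0.0003,0.001,0,0,0,0,0.68],[0,0,0,0,0,0,0.68]]]'>/dev/null; python3 st.py;python3 -m jog '[[[-0.0003,0.001,0,0,0,0,0.68],[0,0,0,0,0,0,0.68]]]'>/dev/null; python3 st.py;python3 -m jog '[[[-0.0003,0.001,0,0,0,0,0.68],[0,0,0,0,0,0,0.68]]]'>/dev/null; python3 st.py
```

```text
34.625 [ 0.0004 -0.0633  0.0372] F [-0.5 -0.2  0.1] [ 2.891e+00  1.000e-03 -2.851e+00]
34.875 [ 0.0004 -0.0623  0.0372] F [-0.2 -0.3 -0.2] [ 2.891e+00  1.000e-03 -2.851e+00]
35.125 [ 0.0004 -0.0613  0.0372] F [-1.   0.3  0.4] [ 2.891e+00  1.000e-03 -2.851e+00]
```

```bash
python3 -m jog '[[[-0.0003,0.001,0,0,0,0,0.68],[0,0,0,0,0,0,0.68]]]'>/dev/null; python3 st.py;python3 -m jog '[[[-0.0002,0.0007,0,0,0,0,0.68],[0,0,0,0,0,0,0.68]]]'>/dev/null; python3 st.py
```

```text
35.375 [ 0.0004 -0.0605  0.0372] F [ 0.6 -2.7 -0.1] [ 2.892e+00  1.000e-03 -2.851e+00]
35.625 [ 0.0004 -0.0598  0.0372] F [ 0.2 -2.5 -0.5] [ 2.892e+00  1.000e-03 -2.851e+00]
```

```bash
python3 -m jog '[[[-0.0002,0.0007,0,0,0,0,0.68],[0,0,0,0,0,0,0.68]]]'>/dev/null; python3 st.py;python3 -m jog '[[[-0.0002,0.0007,0,0,0,0,0.68],[0,0,0,0,0,0,0.68]]]'>/dev/null; python3 st.py
```

```text
35.875 [ 0.0004 -0.0597  0.0372] F [-1.  -6.5 -0.2] [ 2.892e+00  1.000e-03 -2.851e+00]
36.125 [ 0.0003 -0.0596  0.0372] F [-1.1 -9.3  0.1] [ 2.893e+00  1.000e-03 -2.851e+00]
```

The low plate moved about 0.8 mm and stopped hard at -59.7. Next levels up.

```bash
python3 -m jog '[[[0.0011,-0.0038,0,0,0,0,0.68],[0,0,0.0075,0,0,0,0.68],[-0.0006,0.0019,0,0,0,0,0.68],[0,0,0,0,0,0,0.68]]]'>/dev/null; python3 st.py;python3 -m jog '[[[-0.0003,0.001,0,0,0,0,0.68],[0,0,0,0,0,0,0.68]]]'>/dev/null; python3 st.py;python3 -m jog '[[[-0.0003,0.001,0,0,0,0,0.68],[0,0,0,0,0,0,0.68]]]'>/dev/null; python3 st.py
```

```text
36.625 [ 0.0008 -0.0598  0.0451] F [-0.4 -1.4  0.2] [ 2.891e+00  2.000e-03 -2.851e+00]
36.875 [ 0.0007 -0.0597  0.045 ] F [ 0.  -5.1  3.8] [ 2.892e+00  2.000e-03 -2.851e+00]
37.125 [ 0.0007 -0.0596  0.0451] F [ -0.5 -10.2   2.4] [ 2.894e+00  2.000e-03 -2.851e+00]
```

```bash
python3 -m jog '[[[0.0011,-0.0038,0,0,0,0,0.68],[0,0,0.0075,0,0,0,0.68],[-0.0006,0.0019,0,0,0,0,0.68],[0,0,0,0,0,0,0.68]]]'>/dev/null; python3 st.py;python3 -m jog '[[[-0.0003,0.001,0,0,0,0,0.68],[0,0,0,0,0,0,0.68]]]'>/dev/null; python3 st.py;python3 -m jog '[[[-0.0003,0.001,0,0,0,0,0.68],[0,0,0,0,0,0,0.68]]]'>/dev/null; python3 st.py
```

```text
37.625 [ 0.0006 -0.0598  0.0525] F [ 1.4 -1.5 -0.2] [ 2.892e+00  2.000e-03 -2.851e+00]
37.875 [ 0.0006 -0.0597  0.0525] F [-0.5 -5.7  3.1] [ 2.893e+00  1.000e-03 -2.851e+00]
38.125 [ 0.0006 -0.0596  0.0525] F [ -0.2 -10.    3.2] [ 2.894e+00  2.000e-03 -2.851e+00]
```

```bash
python3 -m jog '[[[0.0011,-0.0038,0,0,0,0,0.68],[0,0,0.0065,0,0,0,0.68],[-0.0006,0.0019,0,0,0,0,0.68],[0,0,0,0,0,0,0.68]]]'>/dev/null; python3 st.py;python3 -m jog '[[[-0.0003,0.001,0,0,0,0,0.68],[0,0,0,0,0,0,0.68]]]'>/dev/null; python3 st.py;python3 -m jog '[[[-0.0003,0.001,0,0,0,0,0.68],[0,0,0,0,0,0,0.68]]]'>/dev/null; python3 st.py
```

```text
38.625 [ 0.0005 -0.0596  0.059 ] F [ 0.8 -0.6 -0.2] [ 2.892e+00  2.000e-03 -2.851e+00]
38.875 [ 0.0005 -0.0595  0.0589] F [ 0.3 -5.4  2.2] [ 2.892e+00  1.000e-03 -2.851e+00]
39.125 [ 0.0005 -0.0593  0.059 ] F [ 0.1 -9.6  1.5] [ 2.894e+00  1.000e-03 -2.851e+00]
```

All four levels stop at the same place, -59.5 ± 0.2. I'll retreat and re-check.

```bash
python3 -m jog '[[[0.0028,-0.0096,0,0,0,0,0.68],[0.0056,-0.0192,0,0,0,0,0.68],[0.0056,-0.0192,0,0,0,0,0.68],[0,0,0.055,0,0,0,0.68],[0,0,0.06,-0.12,-0.0355,0,0.68],[0,0,0.06,-0.12,-0.0355,0,0.68],[0,0,0.045,0,0,0,0.68],[-0.0165,0.0095,0,0,0,0.1744,0.68],[-0.0165,0.0095,0,0,0,0.1744,0.68],[-0.0165,0.0095,0,0,0,0.1744,0.68],[-0.0165,0.0095,0,0,0,0.1744,0.68],[-0.0165,0.0095,0,0,0,0.1744,0.68],[-0.0165,0.0095,0,0,0,0.1744,0.68],[-0.0165,0.0095,0,0,0,0.1744,0.68],[-0.0165,0.0095,0,0,0,0.1744,0.68],[-0.0165,0.0095,0,0,0,0.1744,0.68],[0,0,0,0,0,0,0.68],[0,0,0,0,0,0,0.68]]]'; python3 look.py w19; python3 - <<'E'
from h import *
f=grab_frame("scene")["pixels"][:,:,::-1]; cv2.imwrite("pics/s19.png",f); 
cv2.imwrite("pics/t19.png",grab_frame("top")["pixels"][:,:,::-1])
x=cv2.imread("pics/w19.png")[20:150,235:345]; x=cv2.resize(x,None,fx=4,fy=4,interpolation=cv2.INTER_NEAREST)
y=cv2.resize(f[140:235,225:310],None,fx=4,fy=5.4,interpolation=cv2.INTER_CUBIC)[:520]; y=cv2.copyMakeBorder(y,0,520-len(y),0,0,0)
cv2.imwrite("pics/c19.png",np.hstack([x,y]))
E
```

```text
t: 41.38
eef_pos: [0.4423, 0.089, 0.2788]
ee_rot: [-3.141, -0.0, -1.285]
force: [-0.4, -0.7, -0.3]
width: 0.0595
41.375 [0.44233363 0.08900796 0.27882427] [-3.14139330e+00 -5.27930007e-05 -1.28491774e+00] [-0.3809315  -0.74724551 -0.25224323] 0.059498785142770516 [ 6.37733834e-01 -3.94684969e-02 -4.10495933e-01  1.26905366e-04
 -1.19959995e+00  1.21889506e+00]
```

View pics/c19.png

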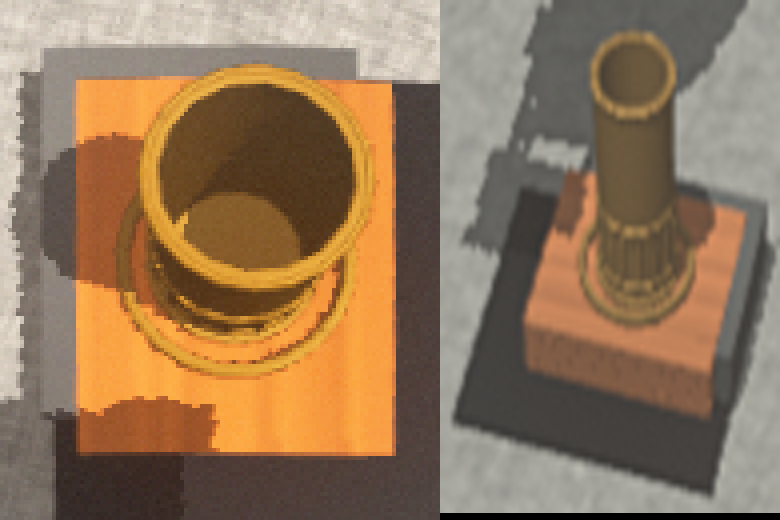

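View pics/t19.png

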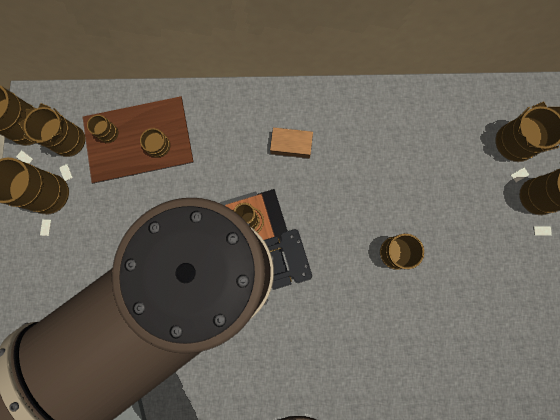

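The plate is flush with both rails again, and box (291,142) and pot (405,251) are where they started. I'll check the vase centring numerically.

```bash
python3 - <<'E'
from h import *
Z=lambda x,y:(235+x/4-.3,20+y/4-.3)
L=[(.055,.045,.04),(.055,-.045,.04),(-.055,-.045,.04),(-.055,.045,.04)]
t,a,r=planar(L,[wunproj("w19",Z(*u),.04) for u in [(77,80),(393,82),(395,456),(77,456)]]); print("plate",t,a,r.round(1).tolist())
S=R.from_euler("z",a).as_matrix()
f=lambda p:(S.T@(p-np.array([*t,0])))*1000
print("rim",f(wunproj("w19",Z(258,177),.16)))
print("foot L/R",f(wunproj("w19",Z(150,270),.045)),f(wunproj("w19",Z(318,270),.045)),"front",f(wunproj("w19",Z(237,341),.045)))
print("ring front",f(wunproj("w19",Z(237,377),.047)))
f1=cv2.imread("pics/s19.png");f0=cv2.imread("pics/scene0.png")
for n,(x,y,w,h) in dict(pot=(120,255,60,65),box=(295,230,65,65),bowl=(262,93,24,30)).items(): print(n,cv2.absdiff(f1,f0)[y:y+h,x:x+w].mean())
E
```

```text
plate [0.5589163  0.10709575] 0.2896493080737354 [[-0.2, -0.1], [-0.6, 0.1], [0.2, 0.3], [0.6, -0.3]]
rim [  0.59830782   0.80704829 160.        ]
foot L/R [-2.82342171 24.31879061 45.        ] [ -2.55219096 -22.52509545  45.        ] front [-23.16998121   0.19601472  45.        ]
ring front [-33.48451022   0.30569672  47.        ]
pot 6.157606837606838
box 7.398422090729783
bowl 39.25972222222222
```

```bash
python3 -c "
from station import job_done,monitor
print(monitor.get_state()['t']); print(job_done())"
```

```text
41.525
the job is handed in; nothing more can be done
None
```

The job is handed in at 41.5 s: the four plates are squared against both rails and the vase stands upright and released in the ring.

**What I did:**
- I pushed the stack along +x and then +y with the two spread fingers, and nudged the upper plates again along +x.
- I lowered the vase slowly into the ring until the load came off, then let go.

**What went wrong:** a check after release showed the top plate about 2.2 mm off the +y rail. I tapped the stack back from the -y side, one plate level at a time. The tool was leaning away so the gripper's body stayed clear of the vase.

**Last checks:**
- **Plates:** all four levels came to a stop within about 0.4 mm of each other during the final taps. No gap to either rail shows in the final picture. The top plate measured about 0.8 mm and 0.001 rad from the stand pose, within the calibration error.
- **Vase:** its rim is within 1 mm of the plate's centre, so it is upright, and its foot is inside the ring.
- **Other things:** the pot and box look unmoved. The image comparison at the bowl was inconclusive: that patch differed much more than the others, probably because the arm or its shadow was near it. No move came near the bowl.

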